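Hang the cradle arms and stable the wagons

ROBOT

A 6-joint arm with a two-finger parallel gripper is mounted at the origin on a cart in front of the work surface, level with it; the furniture and walls round the work are solid. World frame = base frame: x ahead of the robot, y to its left, z up, the work surface at z = 0. Lengths are in mm, angles in rad, forces in N, time in s.
With the tool pointing down it reaches from about 350 to 850 mm from the base axis. Payload 8.1 kg.
Tool frame: the origin (TCP) lies between the finger pads; the fingertips stand 22 mm ahead of it and the grasp point (between the pads) lies 3 mm ahead of it; z points along the fingers, y is the line along which they close (so a half turn about z gives the same grasp; the last joint's range is limited). The gripper opens to 93 mm and grips with 3 to 60 N. Pads are 15 mm wide; open, the fingers measure 128 mm over their backs; the gripper's body (75 mm by 188 mm) begins 65 mm behind the grasp point.
Start: joints at [1.234, 0.13, 1.488, -0, 1.523, -0.085], TCP at [149.466, 581.09, 240.635] pointing down, gripper open.
Joint ranges: [-2.96, 2.96], [-0.89, 2.26], [0.02, 2.5], [-1.34, 4.48], [0, 2.73], [-2.66, 2.66]. Speed limits (rad/s): [2.39, 2.39, 2.79, 3.14, 3.14, 3.14].

INTERFACE

Orientations are given as [roll, pitch, yaw] about the fixed x, y, z axes, in that order (R = Rz(yaw) Ry(pitch) Rx(roll)).
In Python, from plant import arm gives the robot as it stands.
- The arm moves only by the tool arm_command, never from a script. Its argument "plan" is a list of rows, each a list of 7 numbers: the shift along the world's x, y, z in mm, then the turn, a rotation vector about the world's x, y, z in rad, then the closure, from 0 (fully open) to 1 (shut). A call has 1 to 20 rows; each row shifts and turns the commanded pose from where the row before left it; what a row does not reach is not made up. A row lasts 1/10 s, in which the tool goes at most 50 mm and 8.59 degrees, less where a joint would pass 70% of its speed; a pose out of reach is approached as far as the arm can. A call with a gripper value outside its range is refused whole. The fingers move at their own pace and stop on an object; "squeeze" is the grip in N (left out, the last holds). Time passes only in rows, so rows that do not move let the fingers close. It gives the time, the measured TCP pose, the force, the opening and the grip force at its end, in the units of the state.
- arm.get_obs(): the state, without advancing time (a new reading comes with each control period).
- arm.grab_frame(name): name is "scene" or "top" or "wrist"; returns a dict with "img" (400x640x3 uint8, red, green, blue), "fovy" (degrees; the focal length in pixels is half the picture's height over the tangent of half this angle, whatever the lens; pixels are square), "cx", "cy" (the principal point, pixels), "dist" ([k1, k2, p1, p2, k3] as OpenCV has them; the pictures are not rectified), "R" (3x3) and "t" (3): a world point X has camera coordinates R X + t; the wrist camera has in their place "tool_from_camera" (4x4, takes a point from camera to tool coordinates, whose origin is the TCP and whose axes are the flange's). Camera axes: x right, y down, z forward; pixel columns grow to the right and rows downward; lengths in mm; the calibration is good to about 2 mm. A picture is of the moment at which its call begins: read the wrist's pose just before it. There is no depth.
- arm.hand_in(): hands the job in; it is judged then, once.
Trained networks look in a picture, given as the dict that the camera call returned (one of the last four; its "shot" number tells which), for a name from the list of things; names that differ only in an ending like _2 or _b are one class to them, and where a whole thing is asked for, a point or a joint stands for the part that bears it (a point fixed in the world has none). Each returns a list of dicts, best first, with "p" (0 to 1); they miss things now and then, are a little off and sometimes report something else, mostly with a low value. They report only what shows in the picture. A call takes as long as a camera call.
- arm.spot_in(picture, label): "at" ([column, row] in pixels, amid what is visible of it).
- arm.regions_of(picture, label): "region" (400x640 bool, what is visible of it) and "at" ([column, row] in pixels, amid what is visible of it).
- arm.mark_of(picture, label): "at" ([column, row] in pixels: a listed point, or the origin of a listed thing).
The state is a dict: "clock": time; "q": joint angles; "dq": joint speeds; "tau": joint torques, N m; "tool_pos": TCP position; "orientation": TCP orientation; "contact_force": force on the tool from outside, world axes, zero at the start; "moment": the same for the moment, N m; "gripper_width": opening from 0.0 (shut) to 1.0 (fully open); "gripper_force": force on a finger pad.
Only numpy, scipy, OpenCV 4.12 (cv2) and the standard library are available. Lean on these libraries where they do the work, as an engineer would, in place of code of your own. Each camera call takes 0.05 s, during which the arm holds its last target. There are 200 camera calls.

TASK

First hang all three loose cradle arms on the slotted rack, one to each place: push both hooks through their slots, then press the arm down until it is fully home and the sprung latch has snapped out through its window. Only when all three hang, set every model van and wagon on the bench upright on its wheels into a cradle trough of its own, lengthways and about midway along it. Leave the other things on the bench, such as the solder spool and the round tin, where they are.

Things in the scene. Friction and masses are not known exactly. Their poses are not given: they have to be found in the camera images.
- rack: fixed rack: upright aluminium panel 290 wide, 5 thick, 189 mm high, on a 10 mm high foot from 20 mm before to 75 mm behind its front face. Origin on the bench under the middle of the front face; x horizontal through the panel, away from the robot; y left; z up. Three hanging places 100 mm apart, each with 2 slots at y +-25 mm of its middle, 14 mm wide, z 140..170 mm, and a latch between and below
- home_0 (a point): point on the panel's front face in the middle of the left hanging place, 80 mm above the bench; axes as the rack's. A home arm has its origin and axes here.
- latch_0 (a joint): sprung bolt of the left place, 12 wide x 10 high mm, z 115..125 of the rack. 0 = standing out 9 mm from the panel (rest), grows as pressed back (m, to 0.013); 2 N at rest, 4 N flush. Snaps out through the window of an arm that is home, then keeps it from lifting off
- cradle_0: loose grey sheet-metal cradle arm, standing upright on a flat 5 mm bench mat (mm). 137 long x 68 wide x 75 high, about 200 g. Origin: middle of the lower edge of the back plate's REAR face; x out of that face, where the hooks point; z up. Back plate x -5..0, y +-34, z 0..75, with a window y +-11, z 31..49. Grip from above across the side walls (48 mm) at x about -64 (balance point)
- home_1 (a point): point on the panel's front face in the middle of the middle hanging place, 80 mm above the bench; axes as the rack's. To hang an arm: hold it level about 18 mm above home (14 to 21), push along x until its back plate meets the panel (hooks through, latch pressed back), then lower it until the hook necks rest on the slots' lower edges.
- latch_1 (a joint): sprung bolt of the middle place, 12 wide x 10 high mm, z 115..125 of the rack. 0 = standing out 9 mm from the panel (rest), grows as pressed back (m, to 0.013); 2 N at rest, 4 N flush. Snaps out through the window of an arm that is home, then keeps it from lifting off
- cradle_1: loose grey sheet-metal cradle arm, standing upright on a flat 5 mm bench mat (mm). Like cradle_0, same origin. Its two steel hooks stand at y +-25, each 8 wide: neck x 0..12, z 60..68; at its end a lip pointing down, x 7..12, z 46..68
- home_2 (a point): point on the panel's front face in the middle of the right hanging place, 80 mm above the bench; axes as the rack's. A hung arm has about 3 mm of sideways play and its outer end sags by up to 0.04 rad once let go.
- latch_2 (a joint): sprung bolt of the right place, 12 wide x 10 high mm, z 115..125 of the rack. 0 = standing out 9 mm from the panel (rest), grows as pressed back (m, to 0.013); 2 N at rest, 4 N flush. Snaps out through the window of an arm that is home, then keeps it from lifting off
- cradle_2: loose grey sheet-metal cradle arm, standing upright on a flat 5 mm bench mat (mm). Like cradle_0, same origin. Its trough: x -125..-5, floor top z 4, side walls from y +-20 (inner) to +-24 (outer), z 0..24, end lip x -125..-121 up to z 12
- van_a: model goods van, dark brown, upright on its wheels on the 5 mm bench mat; 110 mm long (x) x 34 wide (y) x 45 high; origin at the centre of its underside; rectangular body 34 mm wide from z 13 to 44, narrower underframe (18 mm) below; 130 g. May be absent
- van_b: model goods van, dark brown, upright on its wheels on the 5 mm bench mat; 110 mm long (x) x 34 wide (y) x 45 high; origin at the centre of its underside; rectangular body 34 mm wide from z 13 to 44, narrower underframe (18 mm) below; 130 g. May be absent
- wagon: model open-sided goods wagon, grey-brown, upright on its wheels on the 5 mm bench mat; 98 mm long (x) x 34 wide (y) x 45 high; origin at the centre of its underside; rectangular body 34 mm wide from z 13 to 44, narrower underframe (18 mm) below; 130 g. May be absent
- spool: bystander: green solder spool, 70x62x36 mm, origin at its underside
- tin: bystander: round tin with brass wool, 62x62x38 mm, origin at its underside

How it is judged (in metres and radians):
On the way:
1. all three cradle arms hang home and latched on the rack, the vehicles still on the bench (((x of cradle_0 in the frame of home_0 between -0.004 and 0.003 m and y of cradle_0 in the frame of home_0 between -0.006 and 0.006 m and z of cradle_0 in the frame of home_0 between -0.004 and 0.004 m and angle between the x axis of cradle_0 and the x axis of rack, either way round below 0.12 rad and angle between the z axis of cradle_0 and the z axis of rack, either way round below 0.1 rad and value of joint latch_0 below 0.003 m) or (x of cradle_0 in the frame of home_1 between -0.004 and 0.003 m and y of cradle_0 in the frame of home_1 between -0.006 and 0.006 m and z of cradle_0 in the frame of home_1 between -0.004 and 0.004 m and angle between the x axis of cradle_0 and the x axis of rack, either way round below 0.12 rad and angle between the z axis of cradle_0 and the z axis of rack, either way round below 0.1 rad and value of joint latch_1 below 0.003 m) or (x of cradle_0 in the frame of home_2 between -0.004 and 0.003 m and y of cradle_0 in the frame of home_2 between -0.006 and 0.006 m and z of cradle_0 in the frame of home_2 between -0.004 and 0.004 m and angle between the x axis of cradle_0 and the x axis of rack, either way round below 0.12 rad and angle between the z axis of cradle_0 and the z axis of rack, either way round below 0.1 rad and value of joint latch_2 below 0.003 m)) and ((x of cradle_1 in the frame of home_0 between -0.004 and 0.003 m and y of cradle_1 in the frame of home_0 between -0.006 and 0.006 m and z of cradle_1 in the frame of home_0 between -0.004 and 0.004 m and angle between the x axis of cradle_1 and the x axis of rack, either way round below 0.12 rad and angle between the z axis of cradle_1 and the z axis of rack, either way round below 0.1 rad and value of joint latch_0 below 0.003 m) or (x of cradle_1 in the frame of home_1 between -0.004 and 0.003 m and y of cradle_1 in the frame of home_1 between -0.006 and 0.006 m and z of cradle_1 in the frame of home_1 between -0.004 and 0.004 m and angle between the x axis of cradle_1 and the x axis of rack, either way round below 0.12 rad and angle between the z axis of cradle_1 and the z axis of rack, either way round below 0.1 rad and value of joint latch_1 below 0.003 m) or (x of cradle_1 in the frame of home_2 between -0.004 and 0.003 m and y of cradle_1 in the frame of home_2 between -0.006 and 0.006 m and z of cradle_1 in the frame of home_2 between -0.004 and 0.004 m and angle between the x axis of cradle_1 and the x axis of rack, either way round below 0.12 rad and angle between the z axis of cradle_1 and the z axis of rack, either way round below 0.1 rad and value of joint latch_2 below 0.003 m)) and ((x of cradle_2 in the frame of home_0 between -0.004 and 0.003 m and y of cradle_2 in the frame of home_0 between -0.006 and 0.006 m and z of cradle_2 in the frame of home_0 between -0.004 and 0.004 m and angle between the x axis of cradle_2 and the x axis of rack, either way round below 0.12 rad and angle between the z axis of cradle_2 and the z axis of rack, either way round below 0.1 rad and value of joint latch_0 below 0.003 m) or (x of cradle_2 in the frame of home_1 between -0.004 and 0.003 m and y of cradle_2 in the frame of home_1 between -0.006 and 0.006 m and z of cradle_2 in the frame of home_1 between -0.004 and 0.004 m and angle between the x axis of cradle_2 and the x axis of rack, either way round below 0.12 rad and angle between the z axis of cradle_2 and the z axis of rack, either way round below 0.1 rad and value of joint latch_1 below 0.003 m) or (x of cradle_2 in the frame of home_2 between -0.004 and 0.003 m and y of cradle_2 in the frame of home_2 between -0.006 and 0.006 m and z of cradle_2 in the frame of home_2 between -0.004 and 0.004 m and angle between the x axis of cradle_2 and the x axis of rack, either way round below 0.12 rad and angle between the z axis of cradle_2 and the z axis of rack, either way round below 0.1 rad and value of joint latch_2 below 0.003 m)) and height (world z) of each of van_a, van_b, wagon below 0.06 m), for 0.2 s.
At the end, for the whole second after the job is handed in: Every cradle arm hangs home at a place (origin within 4 mm in depth and height, 6 mm sideways, 0.1 rad) with its latch out (under 3 mm); every van or wagon present is at rest lengthways in an arm's trough, its middle 50 to 80 mm from the plate's rear face, on its wheels (((x of cradle_0 in the frame of home_0 between -0.004 and 0.003 m and y of cradle_0 in the frame of home_0 between -0.006 and 0.006 m and z of cradle_0 in the frame of home_0 between -0.004 and 0.004 m and angle between the x axis of cradle_0 and the x axis of rack, either way round below 0.12 rad and angle between the z axis of cradle_0 and the z axis of rack, either way round below 0.1 rad and value of joint latch_0 below 0.003 m) or (x of cradle_0 in the frame of home_1 between -0.004 and 0.003 m and y of cradle_0 in the frame of home_1 between -0.006 and 0.006 m and z of cradle_0 in the frame of home_1 between -0.004 and 0.004 m and angle between the x axis of cradle_0 and the x axis of rack, either way round below 0.12 rad and angle between the z axis of cradle_0 and the z axis of rack, either way round below 0.1 rad and value of joint latch_1 below 0.003 m) or (x of cradle_0 in the frame of home_2 between -0.004 and 0.003 m and y of cradle_0 in the frame of home_2 between -0.006 and 0.006 m and z of cradle_0 in the frame of home_2 between -0.004 and 0.004 m and angle between the x axis of cradle_0 and the x axis of rack, either way round below 0.12 rad and angle between the z axis of cradle_0 and the z axis of rack, either way round below 0.1 rad and value of joint latch_2 below 0.003 m)) and ((x of cradle_1 in the frame of home_0 between -0.004 and 0.003 m and y of cradle_1 in the frame of home_0 between -0.006 and 0.006 m and z of cradle_1 in the frame of home_0 between -0.004 and 0.004 m and angle between the x axis of cradle_1 and the x axis of rack, either way round below 0.12 rad and angle between the z axis of cradle_1 and the z axis of rack, either way round below 0.1 rad and value of joint latch_0 below 0.003 m) or (x of cradle_1 in the frame of home_1 between -0.004 and 0.003 m and y of cradle_1 in the frame of home_1 between -0.006 and 0.006 m and z of cradle_1 in the frame of home_1 between -0.004 and 0.004 m and angle between the x axis of cradle_1 and the x axis of rack, either way round below 0.12 rad and angle between the z axis of cradle_1 and the z axis of rack, either way round below 0.1 rad and value of joint latch_1 below 0.003 m) or (x of cradle_1 in the frame of home_2 between -0.004 and 0.003 m and y of cradle_1 in the frame of home_2 between -0.006 and 0.006 m and z of cradle_1 in the frame of home_2 between -0.004 and 0.004 m and angle between the x axis of cradle_1 and the x axis of rack, either way round below 0.12 rad and angle between the z axis of cradle_1 and the z axis of rack, either way round below 0.1 rad and value of joint latch_2 below 0.003 m)) and ((x of cradle_2 in the frame of home_0 between -0.004 and 0.003 m and y of cradle_2 in the frame of home_0 between -0.006 and 0.006 m and z of cradle_2 in the frame of home_0 between -0.004 and 0.004 m and angle between the x axis of cradle_2 and the x axis of rack, either way round below 0.12 rad and angle between the z axis of cradle_2 and the z axis of rack, either way round below 0.1 rad and value of joint latch_0 below 0.003 m) or (x of cradle_2 in the frame of home_1 between -0.004 and 0.003 m and y of cradle_2 in the frame of home_1 between -0.006 and 0.006 m and z of cradle_2 in the frame of home_1 between -0.004 and 0.004 m and angle between the x axis of cradle_2 and the x axis of rack, either way round below 0.12 rad and angle between the z axis of cradle_2 and the z axis of rack, either way round below 0.1 rad and value of joint latch_1 below 0.003 m) or (x of cradle_2 in the frame of home_2 between -0.004 and 0.003 m and y of cradle_2 in the frame of home_2 between -0.006 and 0.006 m and z of cradle_2 in the frame of home_2 between -0.004 and 0.004 m and angle between the x axis of cradle_2 and the x axis of rack, either way round below 0.12 rad and angle between the z axis of cradle_2 and the z axis of rack, either way round below 0.1 rad and value of joint latch_2 below 0.003 m)) and ((x of van_a in the frame of cradle_0 between -0.08 and -0.05 m and y of van_a in the frame of cradle_0 between -0.006 and 0.006 m and z of van_a in the frame of cradle_0 between -0.002 and 0.008 m and angle between the x axis of van_a and the x axis of cradle_0, either way round below 0.12 rad and angle between the z axis of van_a and the z axis of cradle_0, either way round below 0.1 rad) or (x of van_a in the frame of cradle_1 between -0.08 and -0.05 m and y of van_a in the frame of cradle_1 between -0.006 and 0.006 m and z of van_a in the frame of cradle_1 between -0.002 and 0.008 m and angle between the x axis of van_a and the x axis of cradle_1, either way round below 0.12 rad and angle between the z axis of van_a and the z axis of cradle_1, either way round below 0.1 rad) or (x of van_a in the frame of cradle_2 between -0.08 and -0.05 m and y of van_a in the frame of cradle_2 between -0.006 and 0.006 m and z of van_a in the frame of cradle_2 between -0.002 and 0.008 m and angle between the x axis of van_a and the x axis of cradle_2, either way round below 0.12 rad and angle between the z axis of van_a and the z axis of cradle_2, either way round below 0.1 rad)) and ((x of van_b in the frame of cradle_0 between -0.08 and -0.05 m and y of van_b in the frame of cradle_0 between -0.006 and 0.006 m and z of van_b in the frame of cradle_0 between -0.002 and 0.008 m and angle between the x axis of van_b and the x axis of cradle_0, either way round below 0.12 rad and angle between the z axis of van_b and the z axis of cradle_0, either way round below 0.1 rad) or (x of van_b in the frame of cradle_1 between -0.08 and -0.05 m and y of van_b in the frame of cradle_1 between -0.006 and 0.006 m and z of van_b in the frame of cradle_1 between -0.002 and 0.008 m and angle between the x axis of van_b and the x axis of cradle_1, either way round below 0.12 rad and angle between the z axis of van_b and the z axis of cradle_1, either way round below 0.1 rad) or (x of van_b in the frame of cradle_2 between -0.08 and -0.05 m and y of van_b in the frame of cradle_2 between -0.006 and 0.006 m and z of van_b in the frame of cradle_2 between -0.002 and 0.008 m and angle between the x axis of van_b and the x axis of cradle_2, either way round below 0.12 rad and angle between the z axis of van_b and the z axis of cradle_2, either way round below 0.1 rad)) and ((x of wagon in the frame of cradle_0 between -0.08 and -0.05 m and y of wagon in the frame of cradle_0 between -0.006 and 0.006 m and z of wagon in the frame of cradle_0 between -0.002 and 0.008 m and angle between the x axis of wagon and the x axis of cradle_0, either way round below 0.12 rad and angle between the z axis of wagon and the z axis of cradle_0, either way round below 0.1 rad) or (x of wagon in the frame of cradle_1 between -0.08 and -0.05 m and y of wagon in the frame of cradle_1 between -0.006 and 0.006 m and z of wagon in the frame of cradle_1 between -0.002 and 0.008 m and angle between the x axis of wagon and the x axis of cradle_1, either way round below 0.12 rad and angle between the z axis of wagon and the z axis of cradle_1, either way round below 0.1 rad) or (x of wagon in the frame of cradle_2 between -0.08 and -0.05 m and y of wagon in the frame of cradle_2 between -0.006 and 0.006 m and z of wagon in the frame of cradle_2 between -0.002 and 0.008 m and angle between the x axis of wagon and the x axis of cradle_2, either way round below 0.12 rad and angle between the z axis of wagon and the z axis of cradle_2, either way round below 0.1 rad)) and linear speed of each of cradle_0, cradle_1, cradle_2, van_a, van_b, wagon below 0.02 m/s); the robot touches nothing.
It fails at once if a bystander is pushed more than 40 mm (distance of any of spool, tin from where it was at the start of the episode above 0.04 m).
Of van_a, van_b, wagon only 2 to 3 are there at a start; the rules pass over those that are not, and their reading is None.
At some moment in a run one of cradle_0, cradle_1 may be knocked a few centimetres aside while the robot is not near it.
It also fails if it takes over 210 s, if anything falls off the work surface, if the arm or the gripper's body presses on something with over 40 N, if the wrist force passes 120 N, or if a joint passes its speed limit or range.

## Working session

There is one attempt and no reset: what is moved stays moved. The work goes in short steps, Python scripts to look and compute and a tool call to move; the robot and the scene stay as the last step left them, time stands still between calls to the robot, and variables do not carry over. Pictures are saved under pics/ and viewed, at most 14 in all, crops included, and the job is handed in when it is done.

Besides the shell and the picture viewer there is one more tool, called after ">>>" as name(argument=value, ...) on one line, values as JSON. arm_command: Moves the arm, as the interface text tells. Its arguments: {"type":"object","properties":{"plan":{"type":"array","items":{"type":"array","items":{"type":"number"}}},"squeeze":{"type":"number"}},"required":["plan"]}

```bash
ls; mkdir -p pics
python3 - <<'E'
from plant import arm
import cv2
for n in("scene","top"):
    f=arm.grab_frame(n); cv2.imwrite(f"pics/{n}0.png",f["img"][:,:,::-1]); print({k:v for k,v in f.items() if k!="img"})
    for l in["rack","home_0","cradle_0","van_a","wagon","spool","tin"]:
        print(l,[(d["at"],round(d["p"],2)) for d in arm.spot_in(f,l)],[(d["at"],round(d["p"],2)) for d in arm.mark_of(f,l)])
print(arm.get_obs())
E
```

```text
pics
{'fovy': 47.85077751743695, 'cx': 317.35367398108724, 'cy': 195.07172010908383, 'dist': array([-0.01140098,  0.        ,  0.        ,  0.        ,  0.        ]), 'R': array([[ 0.83064484, -0.55675479,  0.00729719],
       [-0.37130428, -0.56363474, -0.73786788],
       [ 0.41492443,  0.61019667, -0.67490573]]), 't': array([-463.65832121,  329.7312658 , 1027.83119892]), 'shot': 1}
rack [([279.6, 154.7], 0.57)] [([277.5, 176.4], 0.89)]
home_0 [([277.1, 154.8], 0.84)] [([302.1, 168.0], 0.98), ([274.9, 157.4], 0.84), ([252.0, 141.8], 0.79)]
cradle_0 [([298.9, 261.8], 0.97), ([325.8, 292.6], 0.93), ([349.4, 325.8], 0.66)] [([321.1, 260.8], 0.72), ([364.6, 325.3], 0.7), ([341.6, 287.1], 0.59), ([276.1, 157.8], 0.22)]
van_a [([267.1, 224.9], 0.93), ([356.9, 253.9], 0.66)] [([266.4, 231.1], 0.84), ([352.6, 260.8], 0.67)]
wagon [([403.2, 292.4], 0.88)] [([397.8, 298.1], 0.91), ([318.3, 260.8], 0.53)]
spool [([253.8, 196.9], 0.69)] [([259.4, 201.2], 0.73)]
tin [] []
{'fovy': 51.81820773463484, 'cx': 317.57002233189, 'cy': 195.010999324026, 'dist': array([0.0350298, 0.       , 0.       , 0
[... 877 characters left out ...]
20.0, 194.5], 0.42)]
{'clock': 1.5, 'q': array([ 1.23364807e+00,  1.30393481e-01,  1.48820536e+00, -8.89557546e-06,
        1.52299304e+00, -8.54098537e-02]), 'dq': array([ 0.00022267, -0.00064389, -0.00027682, -0.00033948,  0.00101467,
       -0.00138441]), 'tau': array([-4.47716479e-05, -5.59746373e+01, -4.92048848e+01,  7.67374272e-02,
        2.26744660e-02, -5.30355339e-05]), 'tool_pos': array([149.44152078, 581.09637219, 240.63616647]), 'orientation': array([3.14159265e+00, 8.91864067e-06, 2.88985467e+00]), 'contact_force': array([ 0.93050772,  0.79840712, -0.16133361]), 'moment': array([-0.01528234,  0.05535618,  0.00187292]), 'gripper_force': 0.0, 'gripper_width': 1.0025613725431544}
```

View pics/top0.png

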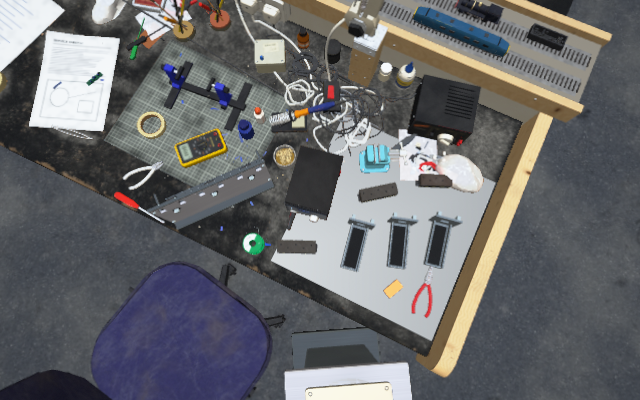

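View pics/scene0.png

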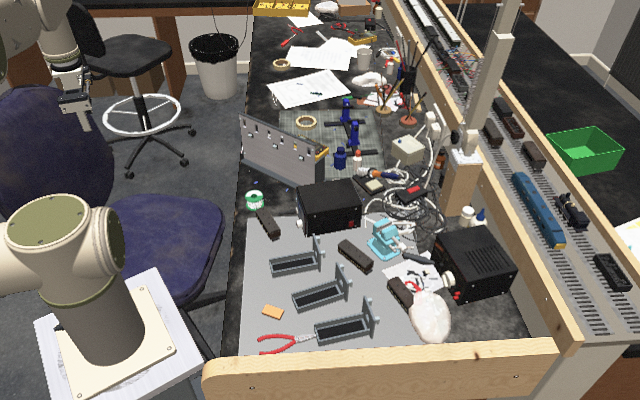

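The top view shows the rack at about (217,195), cradles at (355,240), (397,243) and (438,238), and vehicles at (297,246), (377,192) and (434,180). The spool is at (254,243), the tin at (285,156), and a black box at (315,180). In the scene view the rack's slotted front faces the robot side.

```bash
cat > h.py <<'E'
from plant import arm
import cv2, numpy as np
from scipy.spatial.transform import Rotation as Ro
def cam(f,o=None):
    fl=200/np.tan(np.radians(f["fovy"]/2)); K=np.array([[fl,0,f["cx"]],[0,fl,f["cy"]],[0,0,1]])
    if "R" in f: R,t=np.array(f["R"]),np.array(f["t"])
    else:
        T=np.eye(4);T[:3,:3]=Ro.from_euler("xyz",o["orientation"]).as_matrix();T[:3,3]=o["tool_pos"]
        M=np.linalg.inv(T@np.array(f["tool_from_camera"]));R,t=M[:3,:3],M[:3,3]
    return K,np.array(f["dist"],float),R,t
def norm(c,px): return cv2.undistortPoints(np.array(px,float).reshape(-1,1,2),c[0],c[1]).reshape(-1,2)
def onplane(c,px,z):
    n=norm(c,px); d=np.c_[n,np.ones(len(n))]@c[2]; C=-c[2].T@c[3]
    return C+d*((z-C[2])/d[:,2])[:,None]
def tri(c1,p1,c2,p2):
    X=cv2.triangulatePoints(np.c_[c1[2],c1[3]],np.c_[c2[2],c2[3]],norm(c1,p1).T,norm(c2,p2).T); return (X[:3]/X[3]).T
def proj(c,X): return cv2.projectPoints(np.array(X,float),cv2.Rodrigues(c[2])[0],c[3],c[0],c[1])[0].reshape(-1,2)
def shot(n):
    o=arm.get_obs(); f=arm.grab_frame(n); return f,cam(f,o),o
def save(f,name): cv2.imwrite(f"pics/{name}.png",f["img"][:,:,::-1])
E
python3 - <<'E'
from h import *
np.set_printoptions(precision=1,suppress=True)
fs,cs,_=shot("scene"); ft,ct,_=shot("top")
# cradle marks: near rack first
S=[[321.1,260.8],[341.6,287.1],[364.6,325.3]];T=[[359.4,224.3],[399.5,224.2],[442.5,219.2]]
print("cr",tri(cs,S,ct,T),onplane(ct,T,5))
S=[[266.4,231.1],[352.6,260.8],[397.8,298.1]];T=[[298.2,245.6],[374,196.3],[429.4,183.3]]
print("veh",tri(cs,S,ct,T),onplane(ct,T,5))
S=[[252,141.8],[274.9,157.4],[302.1,168.]];T=[[184,208],[217.5,192],[253.2,180.8]]
print("home",tri(cs,S,ct,T),onplane(ct,T,80),onplane(cs,S,80))
print("spool,tin",onplane(ct,[[251.4,244.9],[285.8,161.6]],0))
for l,z in (("van_a",49),("wagon",49)):
    for d in arm.regions_of(ft,l):
        ys,xs=np.nonzero(d["region"]); print(l,round(d["p"],2),len(xs),cv2.minAreaRect(onplane(ct,np.c_[xs,ys],z)[:,:2].astype(np.float32)))
print(onplane(ct,[[304,148],[340,155],[328,217],[288,207]],70)) # black box
f,c,_=shot("wrist"); print(f["fovy"],f["tool_from_camera"])
E
```

```text
cr [[ 517.8  -71.1    2.6]
 [ 507.6 -178.    16.7]
 [ 503.6 -293.8    9.1]] [[ 513.6  -69.2    5. ]
 [ 506.2 -179.2    5. ]
 [ 511.8 -298.6    5. ]]
veh [[ 461.8  105.1   -3.1]
 [ 590.8 -118.1    2.3]
 [ 614.2 -275.5    4.2]] [[ 467.3  102.4    5. ]
 [ 589.3 -117.2    5. ]
 [ 615.5 -275.9    5. ]]
home [[569.7 382.9  98.4]
 [609.8 305.3  70.1]
 [639.3 206.9  78. ]] [[578.  387.1  80. ]
 [614.2 300.7  80. ]
 [637.8 207.   80. ]] [[575.6 407.6  80. ]
 [596.4 295.2  80. ]
 [639.1 204.6  80. ]]
spool,tin [[478.9 229.8   0. ]
 [708.9 123.2   0. ]]
van_a 0.92 545 ((459.8252868652344, 104.25997161865234), (104.71192169189453, 36.38046646118164), 85.89671325683594)
van_a 0.73 535 ((590.8505249023438, -120.64816284179688), (40.45969009399414, 111.46389770507812), 10.17812728881836)
wagon 0.82 497 ((615.7189331054688, -275.1120300292969), (99.6847915649414, 40.74790954589844), 83.4688720703125)
[[722.1  68.3  70. ]
 [695.6 -27.   70. ]
 [529.7  18.1  70. ]
 [563.5 120.5  70. ]]
68.40850913860163 [[   0.    -1.    -0.3   70.2]
 [   1.     0.     0.    -0.2]
 [  -0.    -0.3    1.  -144.4]
 [   0.     0.     0.     1. ]]
```

>>> arm_command(plan=[[27,-27.5,6.6,0,0,0.049,0],[27,-27.5,6.6,0,0,0.049,0],[27,-27.5,6.6,0,0,0.049,0],[27,-27.5,6.6,0,0,0.049,0],[27,-27.5,6.6,0,0,0.049,0],[27,-27.5,6.6,0,0,0.049,0],[27,-27.5,6.6,0,0,0.049,0],[27,-27.5,6.6,0,0,0.049,0],[27,-27.5,6.6,0,0,0.049,0],[27,-27.5,6.6,0,0,0.049,0],[27,-27.5,6.6,0,0,0.049,0],[27,-27.5,6.6,0,0,0.049,0],[0,0,0,0,0,0,0],[0,0,0,0,0,0,0]])

```text
clock: 3.15
tool_pos: [473.8, 250.6, 319.8]
orientation: [3.141, -0.0, -2.808]
contact_force: [-0.1, 0.1, 0.3]
gripper_width: 1.001
gripper_force: 0.0
```

Run:
```python
from h import *
f,c,o=shot("wrist"); save(f,"w1"); print(o["tool_pos"],o["orientation"])
for l in("home_0","rack"): print(l,[(d["at"],round(d["p"],2)) for d in arm.mark_of(f,l)])
a=np.array([612,300,0.]);x=np.array([.945,.327,0]);y=np.array([-.327,.945,0])
print(proj(c,[a+y*s*145+[0,0,h] for h in (189,10) for s in(1,-1)]))
```

```text
[473.79623936 250.61383455 319.80959332] [ 3.14120907e+00 -1.38750731e-04 -2.80805802e+00]
home_0 [([254.9, 276.0], 0.91), ([388.9, 268.8], 0.8), ([321.5, 275.7], 0.56)]
rack [([316.6, 250.9], 0.57)]
[[449.175778   328.04154906]
 [188.68304282 327.97375414]
 [404.16961458 258.18221658]
 [232.63850557 258.05574274]]
```

View pics/w1.png

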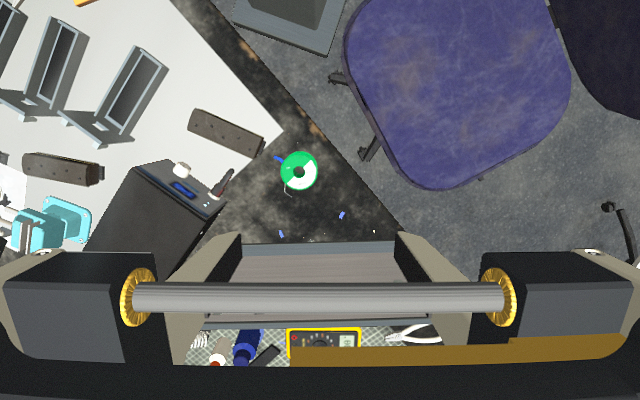

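>>> arm_command(plan=[[-4,-1.4,-30,0.0264,-0.0764,0,0],[-4,-1.4,-30,0.0264,-0.0764,0,0],[-4,-1.4,-30,0.0264,-0.0764,0,0],[-4,-1.4,-30,0.0264,-0.0764,0,0],[-4,-1.4,-30,0.0264,-0.0764,0,0],[-4,-1.4,-30,0.0264,-0.0764,0,0],[0,0,0,0,0,0,0],[0,0,0,0,0,0,0]])

```text
clock: 4.1
tool_pos: [448.5, 243.3, 140.0]
orientation: [-3.14, 0.483, -2.803]
contact_force: [1.1, -0.1, 1.2]
gripper_width: 1.0
gripper_force: 0.0
```

Run:
```python
from h import *
f,c,o=shot("wrist"); save(f,"w2"); print(o["tool_pos"],o["orientation"])
for l in("home_0","rack","latch_0"): print(l,[(d["at"],round(d["p"],2)) for d in arm.mark_of(f,l)])
a=np.array([612,300,0.]);x=np.array([.945,.327,0]);y=np.array([-.327,.945,0])
print(proj(c,[a+y*s*145+[0,0,h] for h in (189,10) for s in(1,-1)]))
```

```text
[448.51151197 243.31168109 140.03872882] [-3.13992588  0.48272703 -2.80346063]
home_0 [([415.9, 302.0], 0.77), ([226.6, 305.7], 0.76), ([318.3, 306.3], 0.74)]
rack [([321.3, 249.6], 0.72)]Traceback (most recent call last):
  File "<stdin>", line 3, in <module>
ValueError: it knows: cradle, home, rack, spool, tin, van, wagon
```

View pics/w2.png

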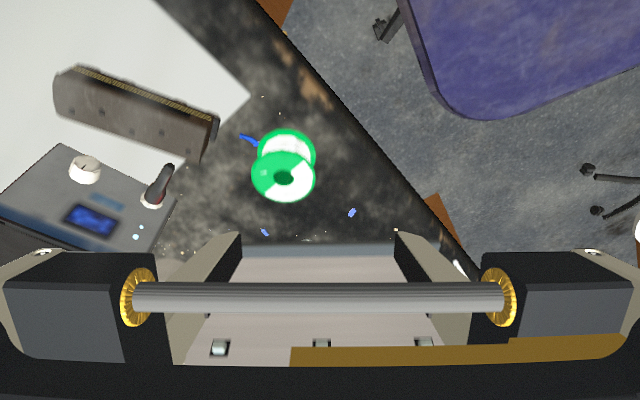

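The wrist view shows the rack upside down between the fingers, with latches at about (220,348), (321,345) and (424,343). The slots are hidden behind the gripper. I'll turn the tool half round so the camera looks over it.

```bash
python3 -c "
from h import *
o=arm.get_obs();print(o['q']);print(Ro.from_euler('xyz',o['orientation']).as_matrix()[:,2])"
```

```text
[ 0.42494865 -0.50991724  2.30112566 -0.05620304  0.86089157 -1.45620672]
[ 0.44616326  0.15513603 -0.88140295]
```

>>> arm_command(plan=[[0,0,20,0.034,-0.099,0,0],[0,0,20,0.034,-0.099,0,0],[0,0,20,0.034,-0.099,0,0],[0,0,0,0.0968,0.0335,-0.0995,0],[0,0,0,0.0968,0.0335,-0.0995,0],[0,0,0,0.0968,0.0335,-0.0995,0],[0,0,0,0.0968,0.0335,-0.0995,0],[0,0,0,0.0968,0.0335,-0.0995,0],[0,0,0,0.0968,0.0335,-0.0995,0],[0,0,0,0.0968,0.0335,-0.0995,0],[0,0,0,0.0968,0.0335,-0.0995,0],[0,0,0,0.0968,0.0335,-0.0995,0],[0,0,0,0.0968,0.0335,-0.0995,0],[0,0,0,0.0968,0.0335,-0.0995,0],[0,0,0,0.0968,0.0335,-0.0995,0],[0,0,0,0.0968,0.0335,-0.0995,0],[0,0,0,0.0968,0.0335,-0.0995,0],[0,0,0,0.0968,0.0335,-0.0995,0],[0,0,0,0.0968,0.0335,-0.0995,0],[0,0,0,0.0968,0.0335,-0.0995,0]])

```text
clock: 6.25
tool_pos: [458.7, 248.8, 228.5]
orientation: [2.549, -0.59, 1.236]
contact_force: [0.3, -0.3, 0.2]
gripper_width: 0.996
gripper_force: 0.0
```

>>> arm_command(plan=[[0,0,0,0.0968,0.0335,-0.0995,0],[0,0,0,0.0968,0.0335,-0.0995,0],[0,0,0,0.0968,0.0335,-0.0995,0],[0,0,0,0.0968,0.0335,-0.0995,0],[0,0,0,0.0968,0.0335,-0.0995,0],[0,0,0,0,0,0,0],[0,0,0,0,0,0,0]])

```text
clock: 6.95
tool_pos: [458.6, 249.1, 227.9]
orientation: [-3.14, -0.816, 0.344]
contact_force: [0.3, -0.5, 0.5]
gripper_width: 1.0
gripper_force: 0.0
```

Run:
```python
from h import *
f,c,o=shot("wrist"); save(f,"w3"); print(o["tool_pos"],o["orientation"],o["q"])
for l in("home_0","rack"): print(l,[(d["at"],round(d["p"],2)) for d in arm.mark_of(f,l)])
a=np.array([612,300,0.]);x=np.array([.945,.327,0]);y=np.array([-.327,.945,0])
print(proj(c,[a+y*s*145+[0,0,h] for h in (189,10) for s in(1,-1)]))
import pickle;pickle.dump((f,c,o),open("w3.pkl","wb"))
```

```text
[458.63983791 249.11687201 227.86772322] [-3.14032133 -0.81553606  0.34394993] [ 0.45215769 -0.89174712  2.4929374  -0.11614021  0.7310583   1.73175282]
home_0 [([315.1, 189.4], 0.79), ([398.0, 183.7], 0.66), ([344.9, 313.7], 0.65), ([239.4, 183.7], 0.56)]
rack [([313.6, 215.4], 0.78)]
[[170.01520545 112.70497992]
 [474.14791759 115.11144845]
 [221.40220383 208.39364682]
 [419.80831568 210.40481226]]
```

View pics/w3.png

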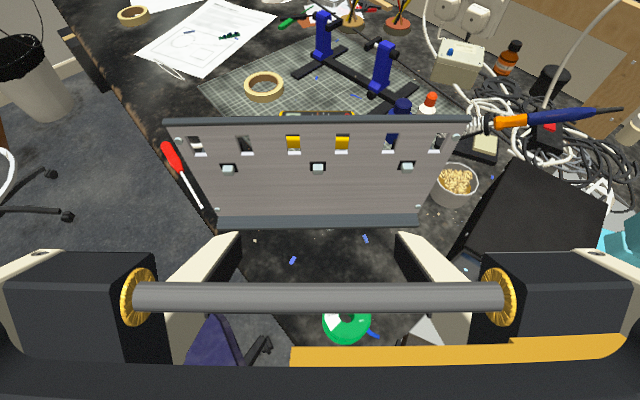

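The panel shows clearly, with its top edge running (165,120) to (470,118), six slots in row ~142 and latches at (229,168), (319,167) and (407,165). I'll enlarge it to pick exact points.

Run:
```python
import cv2
i=cv2.imread("pics/w3.png")[108:236,158:480]
cv2.imwrite("pics/w3c.png",cv2.resize(i,None,fx=2.48,fy=2.48,interpolation=cv2.INTER_CUBIC))
```

```text
(no output)
```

View pics/w3c.png

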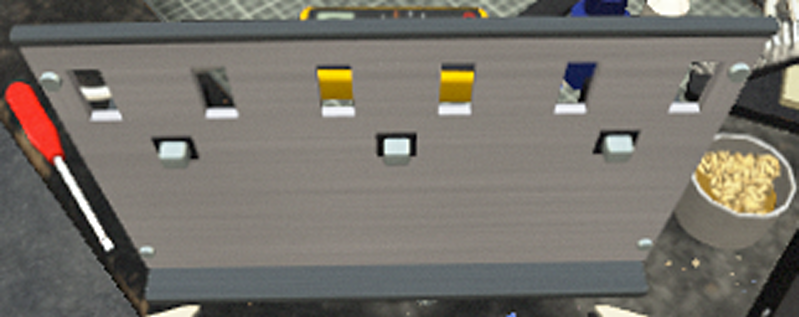

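```bash
cat > fit.py <<'E'
from h import *
import pickle
from scipy.optimize import least_squares
f,c,o=pickle.load(open("w3.pkl","rb"))
B=[(91,122,121,122),(206,119,118,238),(322,116,116,355),(439,115,115,473),(555,112,113,589),(672,110,111,704)]
Tt=[(73,70,69,101),(197,69,68,226),(318,67,67,352),(440,66,66,474),(563,63,63,597),(684,62,62,715)]
P=[];X=[]
for k,yc in enumerate((125,75,25,-25,-75,-125)):
    for q,z in((B,140),(Tt,170)):
        a,b,cc,d=q[k]; P+=[(a,b),(d,cc)]; X+=[(0,yc+7,z),(0,yc-7,z)]
P=np.array(P)/2.48+[158,108]-.3; X=np.array(X,float)
def W(p): return (Ro.from_rotvec([0,0,p[2]]).apply(X)+[p[0],p[1],p[3] if len(p)>3 else 0])
for p0 in([612,300,.33],[612,300,.33,0]):
    r=least_squares(lambda p:(proj(c,W(p))-P).ravel(),p0,loss="soft_l1"); print(r.x.round(3),np.sqrt(np.mean(r.fun**2)))
R=Ro.from_rotvec([0,0,r.x[2]])
E
python3 fit.py
python3 - <<'E'
from h import *
fs,cs,_=shot("scene");ft,ct,_=shot("top")
import pickle;pickle.dump((fs,cs,ft,ct),open("st.pkl","wb"))
save(ft,"t1")
i=cv2.resize(ft["img"][140:240,140:290,::-1],None,fx=5,fy=5,interpolation=cv2.INTER_CUBIC)
j=cv2.resize(fs["img"][100:200,220:345,::-1],None,fx=2,fy=2,interpolation=cv2.INTER_CUBIC)
cv2.imwrite("pics/tc.png",i)
E
```

```text
[6.02772e+02 3.00521e+02 3.65000e-01] 1.2747293529793793
[ 6.04761e+02  3.01591e+02  3.65000e-01 -2.47400e+00] 1.0672764633049714
```

View pics/tc.png

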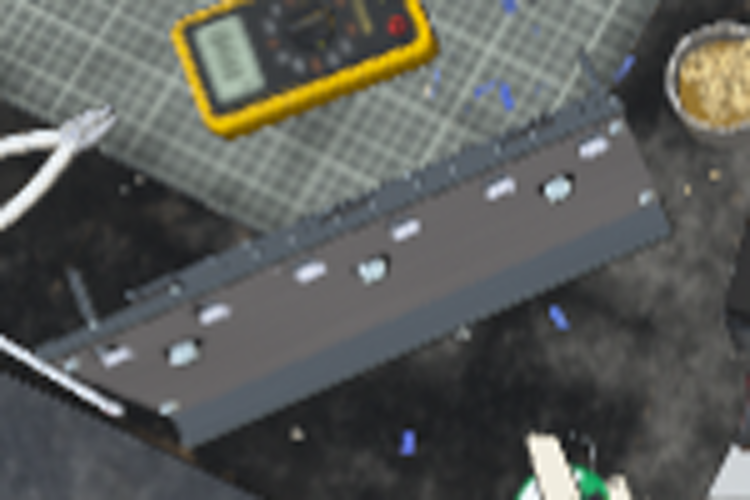

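The top crop shows the six white slot ledges from (118,355) to (593,147) in crop pixels, plus three latches. I'll fit the rack pose with both views.

```bash
cat >> fit.py <<'E'
fs,cs,ft,ct=pickle.load(open("st.pkl","rb"))
Q=np.array([(118,355),(215,314),(311,271),(405,230),(500,187),(593,147)])/5+140-.4
XQ=np.array([(2.5,y,140) for y in(125,75,25,-25,-75,-125)],float)
def WQ(p): return Ro.from_rotvec([0,0,p[2]]).apply(XQ)+[p[0],p[1],0]
r=least_squares(lambda p:(proj(ct,WQ(p))-Q).ravel(),[605,300,.35]); print("top",r.x.round(3),r.fun.round(1))
# wrist with free small camera offset (2mm prior, 5 mrad prior), joint with top
def res(p):
    cw=(c[0],c[1],Ro.from_rotvec(p[3:6]/200).as_matrix()@c[2],Ro.from_rotvec(p[3:6]/200).as_matrix()@c[3]+p[6:9])
    c2=(ct[0],ct[1],Ro.from_rotvec(p[9:12]/500).as_matrix()@ct[2],Ro.from_rotvec(p[9:12]/500).as_matrix()@ct[3]+p[12:15])
    return np.r_[(proj(cw,W(p[:3]))-P).ravel(),(proj(c2,WQ(p))-Q).ravel()*2,p[3:6],p[6:9]/1.5,p[9:12],p[12:15]/1.5]
r=least_squares(res,np.r_[605,300,.35,np.zeros(12)]);print("joint",r.x.round(3));print(r.fun[:60].round(1))
E
python3 fit.py
```

```text
[6.02772e+02 3.00521e+02 3.65000e-01] 1.2747293529793793
[ 6.04761e+02  3.01591e+02  3.65000e-01 -2.47400e+00] 1.0672764633049714
top [6.04558e+02 3.01052e+02 3.65000e-01] [-0.1  0.2 -0.  -0.2 -0.  -0.   0.2 -0.2 -0.   0.2 -0.  -0. ]
joint [ 6.05379e+02  3.01834e+02  3.64000e-01 -8.45000e-01  1.85000e-01
 -1.11000e-01 -1.07000e-01  5.80000e-01  1.45800e+00 -2.12000e-01
  2.42000e-01 -8.10000e-02  2.16000e-01  2.46000e-01  1.23000e-01]
[ 1.1 -0.3  1.4 -0.2 -2.   0.7  0.5  0.8  0.7 -0.1  0.8  0.  -2.3 -0.
  0.1  0.1  0.3  0.2  0.   0.  -0.7 -0.2 -0.3 -0.5 -0.4 -0.1 -1.1 -0.3
  0.6 -0.6  1.  -0.8 -0.9  0.5 -1.7 -0.1  1.2 -0.   1.4 -0.1 -2.4  0.8
 -2.6  0.2  1.9 -0.   3.1 -0.1 -0.3  0.3 -0.1 -0.4 -0.  -0.   0.4 -0.3
 -0.   0.3 -0.1 -0. ]
```

>>> arm_command(plan=[[3,-5,4,-0.0458,0.128,0,0],[3,-5,4,-0.0458,0.128,0,0],[3,-5,4,-0.0458,0.128,0,0],[3,-5,4,-0.0458,0.128,0,0],[3,-5,4,-0.0458,0.128,0,0],[3,-5,4,-0.0458,0.128,0,0]])

```text
clock: 7.8
tool_pos: [476.3, 218.6, 249.7]
orientation: [-3.14, 0.007, 0.341]
contact_force: [0.2, 0.1, 1.3]
gripper_width: 1.0
gripper_force: 0.0
```

>>> arm_command(plan=[[0,-20,0,0,0,0.14,0],[0,-20,0,0,0,0.14,0],[0,-20,0,0,0,0.14,0],[0,-20,0,0,0,0.14,0],[0,-20,0,0,0,0.14,0],[0,-20,0,0,0,0.14,0],[0,-20,0,0,0,0.14,0],[0,-20,0,0,0,0.14,0],[0,-20,0,0,0,0.14,0],[0,-20,0,0,0,0.14,0],[0,-20,0,0,0,0.14,0],[0,-20,0,0,0,0.14,0],[0,-20,0,0,0,0.14,0],[0,-20,0,0,0,0.14,0],[0,-20,0,0,0,0.14,0],[0,-20,0,0,0,0.14,0],[0,-20,0,0,0,0.14,0],[0,-20,0,0,0,0.14,0],[0,-20,0,0,0,0.14,0],[0,-20,0,0,0,0.14,0]])

```text
clock: 9.8
tool_pos: [475.4, -182.3, 248.4]
orientation: [-3.14, 0.003, -3.136]
contact_force: [0.3, 0.2, -0.5]
gripper_width: 1.0
gripper_force: 0.0
```

>>> arm_command(plan=[[0,0,0,0,0,0,0],[0,0,0,0,0,0,0]])

```text
clock: 10.0
tool_pos: [475.4, -181.4, 248.3]
orientation: [-3.141, 0.003, 3.136]
contact_force: [0.7, 0.0, -0.7]
gripper_width: 1.0
gripper_force: 0.0
```

Run:
```python
from h import *
import pickle
f,c,o=shot("wrist"); save(f,"w4"); print(o["tool_pos"],o["orientation"],o["q"]);pickle.dump((f,c,o),open("w4.pkl","wb"))
for l,z in(("cradle_0",5),("van_a",5),("wagon",5)): 
  for d in arm.mark_of(f,l): print(l,d["at"],round(d["p"],2),onplane(c,[d["at"]],z).round(1))
```

```text
[ 475.37821395 -181.43058468  248.34165172] [-3.14082832e+00  2.99288306e-03  3.13627810e+00] [-4.65840605e-01 -1.24452545e-01  1.72956099e+00  6.45840836e-04
  1.53346345e+00 -2.03134436e+00]
cradle_0 [322.7, 202.2] 0.81 [[ 507.8 -175.     5. ]]
cradle_0 [235.0, 200.3] 0.6 [[ 504.6 -294.7    5. ]]
cradle_0 [400.8, 205.0] 0.58 [[512.3 -67.9   5. ]]
van_a [527.5, 167.9] 0.9 [[460.9 102.7   5. ]]
van_a [358.5, 259.8] 0.85 [[ 594.  -123.3    5. ]]
wagon [251.7, 272.5] 0.95 [[ 613.9 -278.9    5. ]]
```

View pics/w4.png

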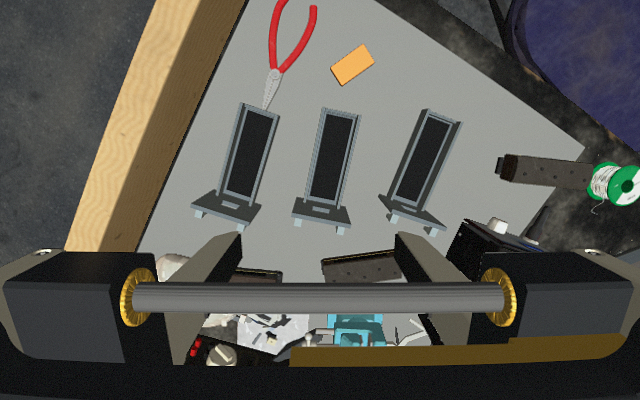

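The wrist view shows the three cradles from their trough ends (row ~110) to plates and hooks (row ~215), at columns 235, 322 and 410. I'll fit each pose by matching a projected box model against the network mask.

```bash
cat > pose.py <<'E'
from h import *
from scipy.optimize import minimize
def box(x0,x1,y0,y1,z0,z1): return np.array([(x,y,z) for x in(x0,x1) for y in(y0,y1) for z in(z0,z1)],float)
CR=[box(-5,0,-34,34,0,75),box(-125,-5,-24,24,0,4),box(-125,-5,20,24,0,24),box(-125,-5,-24,-20,0,24),box(-125,-121,-24,24,0,12)]+\
   [b for s in(-25,25) for b in(box(0,12,s-4,s+4,60,68),box(7,12,s-4,s+4,46,68))]
# outside arm: plate 137 long => plate/hook 12 + 125
def VEH(L): return [box(-L/2,L/2,-17,17,13,44),box(-L/2+3,L/2-3,-9,9,0,13)]
def mask(c,boxes,p,z0):
    m=np.zeros((1600,2560),np.uint8); R=Ro.from_rotvec([0,0,p[2]])
    for b in boxes:
        q=(proj(c,R.apply(b)+[p[0],p[1],z0])+.5)*4
        cv2.fillConvexPoly(m,cv2.convexHull(np.round(q*16).astype(np.int32)),255,shift=4)
    return cv2.resize(m,(640,400),interpolation=cv2.INTER_AREA)/255.
def fit(c,reg,boxes,p0,z0=5):
    r=reg.astype(float)
    def J(p):
        m=mask(c,boxes,[p0[0]+p[0],p0[1]+p[1],p0[2]+p[2]/60],z0); return 1-np.minimum(m,r).sum()/np.maximum(m,r).sum()
    s=minimize(J,[0,0,0],method="Nelder-Mead",options=dict(initial_simplex=[[0,0,0],[6,0,0],[0,6,0],[0,0,8]],xatol=.05,fatol=1e-4,maxiter=150))
    return np.array([p0[0]+s.x[0],p0[1]+s.x[1],p0[2]+s.x[2]/60]),1-s.fun
def find(f,c,label,boxes,guesses,z0=5):
    out=[]
    for d in arm.regions_of(f,label):
        if d["p"]<.3: continue
        at=np.array(d["at"])
        g=min(guesses,key=lambda g:np.hypot(*(proj(c,[[np.mean([b.mean(0) for b in boxes],0)[0]*np.cos(g[2])+g[0],g[1],25]])[0]-at)))
        p,i=fit(c,d["region"],boxes,g,z0); out.append((p.round(3),round(i,3),round(d["p"],2)))
    return out
E
cat > look.py <<'E'
import sys
from pose import *
np.set_printoptions(suppress=True)
f,c,o=shot("wrist" if len(sys.argv)<2 else sys.argv[1])
for r in find(f,c,"cradle_0",CR,[(505,-295,-.1),(508,-175,0),(512,-68,-.3)]): print("cradle",*r)
E
python3 - <<'E'
from pose import *
import pickle
np.set_printoptions(suppress=True)
G=[(505,-295,-.1),(508,-175,0),(512,-68,-.25)]
for n in("wrist","top","scene"):
    f,c,o=shot(n)
    for r in find(f,c,"cradle_0",CR,G): print(n,*r)
    if n!="wrist":
        for r in find(f,c,"van_a",VEH(110),[(461,104,1.5),(591,-120,1.75)]): print(n,"van",*r)
        for r in find(f,c,"wagon",VEH(98),[(614,-276,1.5)]): print(n,"wagon",*r)
E
```

```text
wrist [ 511.131 -179.268   -0.209] 0.97 0.91
wrist [511.44  -68.803  -0.337] 0.952 0.86
wrist [ 503.753 -292.644   -0.335] 0.956 0.76
top [511.65  -68.163  -0.34 ] 0.928 0.82
top [ 464.692 -270.51     0.303] 0.098 0.63
top van [462.691 105.751   1.499] 0.885 0.93
top van [ 593.518 -121.841    1.746] 0.867 0.67
top wagon [ 618.193 -276.113    1.511] 0.458 0.59
scene [ 503.395 -292.435   -0.339] 0.954 0.89
scene [ 509.278 -181.483   -0.228] 0.916 0.87
scene [509.195 -71.415  -0.345] 0.927 0.56
scene van [459.304 105.66    1.487] 0.874 0.78
scene van [ 590.224 -126.754    1.689] 0.661 0.7
```

Run:
```python
from pose import *
import pickle
f,c,o=pickle.load(open("w4.pkl","rb"))
for z in(0,50,80):print(z,onplane(c,[(468,222),(497,222),(535,240),(446,254)],z)[:,:2].round(0).tolist())
cv2.imwrite("pics/box.png",cv2.resize(f["img"][190:300,400:560,::-1],None,fx=4,fy=4))
```

```text
0 [[539.0, 32.0], [540.0, 75.0], [568.0, 138.0], [588.0, 6.0]]
50 [[522.0, 5.0], [522.0, 42.0], [547.0, 97.0], [565.0, -18.0]]
80 [[512.0, -11.0], [512.0, 23.0], [535.0, 73.0], [551.0, -32.0]]
```

View pics/box.png

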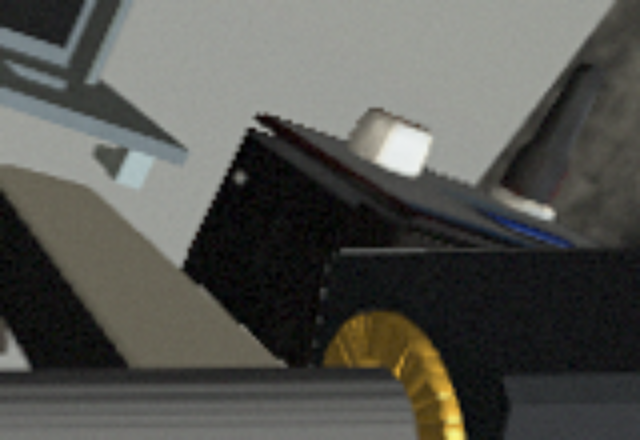

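The box front stands at about x 520 or more, and the gripper body passes above it. Now grasping the left cradle.

>>> arm_command(plan=[[-5.3,26.8,-20,0,0,-0.0664,0],[-5.3,26.8,-20,0,0,-0.0664,0],[-5.3,26.8,-20,0,0,-0.0664,0],[-5.3,26.8,-20,0,0,-0.0664,0],[-5.3,26.8,-20,0,0,-0.0664,0],[0,0,-20,0,0,0,0],[0,0,-20,0,0,0,0],[0,0,-20,0,0,0,0],[0,0,-10,0,0,0,0],[0,0,0,0,0,0,0],[0,0,0,0,0,0,0]])

```text
clock: 11.8
tool_pos: [449.3, -47.6, 79.1]
orientation: [-3.14, 0.004, 2.808]
contact_force: [-0.2, 0.1, 0.8]
gripper_width: 1.0
gripper_force: 0.0
```

```bash
python3 look.py scene; python3 -c "
from h import *
o=arm.get_obs();print(o['tool_pos'],o['orientation'],o['contact_force'])"
```

```text
cradle [508.632 -71.539  -0.336] 0.72 0.89
cradle [ 503.944 -292.39    -0.34 ] 0.956 0.86
cradle [512.  -68.   -0.3] 0.0 0.67
cradle [ 508.977 -180.795   -0.215] 0.919 0.58
[449.88789351 -47.67174179  79.78364359] [-3.14053333  0.00523181  2.80775647] [ 0.0877654  -0.10517241  0.0180014 ]
```

>>> arm_command(plan=[[0,0,-16,0,0,0,0],[0,0,-16,0,0,0,0],[0,0,-14.5,0,0,0,0],[0,0,0,0,0,0,0],[0,0,0,0,0,0,1],[0,0,0,0,0,0,1],[0,0,0,0,0,0,1],[0,0,0,0,0,0,1],[0,0,0,0,0,0,1],[0,0,0,0,0,0,1],[0,0,0,0,0,0,1],[0,0,0,0,0,0,1]], squeeze=30)

```text
clock: 13.1
tool_pos: [449.0, -47.4, 32.2]
orientation: [-3.14, 0.003, 2.808]
contact_force: [0.5, -1.1, 1.5]
gripper_width: 0.514
gripper_force: 30.0
```

>>> arm_command(plan=[[0,0,20,0,0,0,1],[0,0,38,0,0,0,1],[0,0,38,0,0,0,1],[0,0,38,0,0,0,1],[0,0,38,0,0,0,1],[0,0,36,0,0,0,1],[3,25,0,0,0,0.05,1],[3,32,0,0,0,0.054,1],[3,32,0,0,0,0.054,1],[3,32,0,0,0,0.054,1],[3,32,0,0,0,0.054,1],[3,32,0,0,0,0.054,1],[3,32,0,0,0,0.054,1],[3,32,0,0,0,0.054,1],[3,32,0,0,0,0.054,1],[3,32,0,0,0,0.054,1],[3,32,0,0,0,0.054,1],[3,32,0,0,0,0.054,1],[0,32,0,0,0,0.054,1],[0,0,0,0,0,0,1]])

```text
clock: 15.1
tool_pos: [483.8, 364.7, 238.7]
orientation: [-3.141, 0.002, -2.773]
contact_force: [0.1, -0.9, -2.9]
gripper_width: 0.513
gripper_force: 30.0
```

```bash
cat > tgt.py <<'E'
# python3 tgt.py place standoff zc  grip(x of TCP behind origin)  dz : remaining move for TCP
import sys
from h import *
k=int(sys.argv[1]);s,z,g,dz=map(float,sys.argv[2:6])
RX,RY,A=604.8,301.3,.365
xh=np.array([np.cos(A),np.sin(A)]);yh=np.array([-xh[1],xh[0]])
t=np.array([RX,RY])+yh*100*(1-k)-xh*(g+s)
o=arm.get_obs();p=o["tool_pos"];R=Ro.from_euler("xyz",o["orientation"])
W=Ro.from_euler("xyz",[np.pi,0,A+np.pi])
print("move",(t-p[:2]).round(1),round(80+z+dz-p[2],1),"turn",(W*R.inv()).as_rotvec().round(4),"pos",p.round(1),"F",o["contact_force"].round(1),"w",round(o["gripper_width"],3),"rackxy",(R.as_matrix()[:2,0]).round(3),
 "inrack",((p[:2]-[RX,RY])@xh).round(1),((p[:2]-[RX,RY])@yh).round(1))
E
python3 tgt.py 0 25 18 66 27.2
python3 - <<'E'
from pose import *
for n in("scene","top"):
    f,c,o=shot(n); R=arm.get_obs()
    for l in arm.regions_of(f,"cradle_0"):
        if l["p"]>.3: print(n,l["at"],round(l["p"],2),l["region"].sum())
E
```

```text
move [ 0.3 -2.4] -113.5 turn [-0.0003  0.0016 -0.0041] pos [483.8 364.7 238.7] F [ 0.1 -0.9 -2.9] w 0.513 rackxy [-0.933 -0.361] inrack -90.4 102.4
scene [226.6, 118.1] 0.93 598
scene [324.5, 291.7] 0.86 1400
scene [346.6, 325.5] 0.65 1687
top [182.8, 245.8] 0.97 390
top [400.7, 240.4] 0.77 1072
top [440.1, 236.3] 0.63 1101
```

Descend to hang height.

>>> arm_command(plan=[[0.3,-2.4,-25,0,0.0016,-0.0041,1],[0,0,-25,0,0,0,1],[0,0,-25,0,0,0,1],[0,0,-25,0,0,0,1],[0,0,-13.5,0,0,0,1],[0,0,0,0,0,0,1],[0,0,0,0,0,0,1]])

```text
clock: 16.0
tool_pos: [485.7, 358.9, 127.4]
orientation: [-3.141, 0.003, -2.782]
contact_force: [-0.8, 0.0, -2.4]
gripper_width: 0.512
gripper_force: 30.0
```

```bash
python3 tgt.py 0 25 18 66 27.2
python3 - <<'E'
from pose import *
f,c,o=shot("top"); save(f,"t2")
i=cv2.resize(f["img"][165:275,140:290,::-1],None,fx=5,fy=5,interpolation=cv2.INTER_CUBIC)
cv2.imwrite("pics/t2c.png",i)
E
```

```text
move [-1.6  3.3] -2.2 turn [-0.0003  0.0026  0.0055] pos [485.7 358.9 127.4] F [-0.8  0.  -2.4] w 0.512 rackxy [-0.936 -0.352] inrack -90.7 96.3
```

View pics/t2c.png

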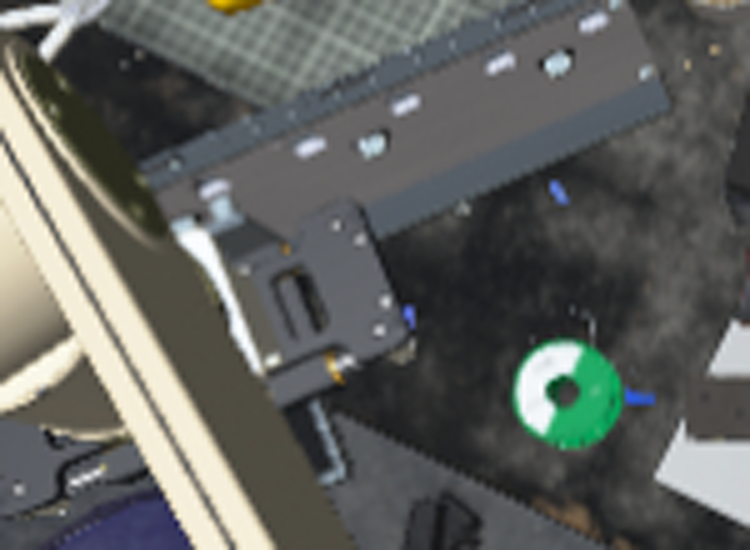

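The crop shows the held cradle's right hook at (222,215), just before slot ledge 2 at (215,188). I'll correct the pose and check again.

>>> arm_command(plan=[[-1.6,3.3,-2.2,0,-0.002,0.0055,1],[0,0,0,0,0,0,1],[0,0,0,0,0,0,1],[0,0,0,0,0,0,1]])

```text
clock: 16.45
tool_pos: [483.7, 362.7, 124.7]
orientation: [-3.14, 0.004, -2.776]
contact_force: [-0.6, -0.4, -2.1]
gripper_width: 0.514
gripper_force: 30.0
```

```bash
python3 tgt.py 0 25 18 66 27.2
cat > hk.py <<'E'
# predicted pixels of hook & overlay: fit held cradle in a view given z
import sys
from pose import *
np.set_printoptions(suppress=True)
A=.365;o=arm.get_obs();p=o["tool_pos"];R=Ro.from_euler("xyz",o["orientation"]).as_matrix()
yaw=np.arctan2(-R[1,0],-R[0,0]);z0=p[2]-float(sys.argv[1]);x0=p[:2]+66*np.array([np.cos(yaw),np.sin(yaw)])
print("tool says",x0.round(1),yaw.round(3),z0.round(1))
for n in("top","scene"):
    f=arm.grab_frame(n);c=cam(f)
    HK=[b for b in CR]
    k=proj(c,[[*x0,z0+40]])[0]
    for d in arm.regions_of(f,"cradle_0"):
        if np.hypot(*(np.array(d["at"])-k))<45: print(n,d["at"],k.round(1),d["p"],fit(c,d["region"],CR,(*x0,yaw),z0))
    pickle=__import__("pickle");pickle.dump((f,c),open(f"hk_{n}.pkl","wb"))
E
python3 hk.py 27.2
```

```text
move [ 0.4 -0.5] 0.5 turn [-0.0002  0.0044 -0.0009] pos [483.7 362.7 124.7] F [-0.6 -0.4 -2.1] w 0.514 rackxy [-0.934 -0.358] inrack -91.2 100.6
tool says [545.4 386.3] 0.366 97.5
top [201.5, 248.6] [176.9 216.9] 0.5 (array([546.30858144, 382.00166056,   0.61074603]), np.float64(0.15666886156440185))
scene [226.0, 150.9] [244.9 133.2] 0.7 (array([543.48159661, 380.69603898,   0.32600121]), np.float64(0.4633822672195328))
```

>>> arm_command(plan=[[0.4,-0.5,0.5,0,0.0044,0,1],[3.74,1.43,0,0,0,0,1],[3.74,1.43,0,0,0,0,1],[3.74,1.43,0,0,0,0,1],[3.74,1.43,0,0,0,0,1],[1.87,0.71,0,0,0,0,1],[0,0,0,0,0,0,1]])

```text
clock: 17.35
tool_pos: [500.9, 368.3, 124.6]
orientation: [-3.142, -0.001, -2.776]
contact_force: [-2.3, -1.5, -0.3]
gripper_width: 0.519
gripper_force: 30.0
```

```bash
python3 tgt.py 0 7 18 66 27.2
```

```text
move [0.1 0.3] 0.6 turn [ 0.0005 -0.0011 -0.0006] pos [500.9 368.3 124.6] F [-2.3 -1.5 -0.3] w 0.519 rackxy [-0.934 -0.358] inrack -73.2 99.7
```

>>> arm_command(plan=[[1.87,0.71,0.2,0,0,0,1],[1.87,0.71,0.2,0,0,0,1],[0.93,0.36,0,0,0,0,1],[0,0,0,0,0,0,1]])

```text
clock: 17.75
tool_pos: [505.3, 370.1, 124.9]
orientation: [3.142, -0.001, -2.776]
contact_force: [-4.0, -2.3, -3.8]
gripper_width: 0.516
gripper_force: 30.0
```

```bash
python3 tgt.py 0 2 18 66 27.2
```

```text
move [0.3 0.3] 0.3 turn [ 0.0004 -0.0013 -0.0007] pos [505.3 370.1 124.9] F [-4.  -2.3 -3.8] w 0.516 rackxy [-0.934 -0.358] inrack -68.4 99.8
```

>>> arm_command(plan=[[0.93,0.36,0.1,0,0,0,1],[0.93,0.36,0.1,0,0,0,1],[0,0,0,0,0,0,1]])

```text
clock: 18.05
tool_pos: [506.4, 370.5, 124.7]
orientation: [-3.142, -0.003, -2.776]
contact_force: [-7.7, -2.2, -3.0]
gripper_width: 0.514
gripper_force: 30.0
```

>>> arm_command(plan=[[0.93,0.36,0,0,0,0,1],[0.93,0.36,0,0,0,0,1],[0,0,0,0,0,0,1]])

```text
clock: 18.35
tool_pos: [506.7, 370.8, 124.4]
orientation: [-3.141, -0.007, -2.776]
contact_force: [-13.5, -4.9, 1.8]
gripper_width: 0.516
gripper_force: 30.0
```

```bash
python3 tgt.py 0 0 18 66 27.2
```

```text
move [0.7 0.4] 0.8 turn [ 0.0027 -0.0062 -0.0009] pos [506.7 370.8 124.4] F [-13.5  -4.9   1.8] w 0.516 rackxy [-0.934 -0.358] inrack -66.8 99.9
```

>>> arm_command(plan=[[-0.5,-0.2,-3,0,0,0,1],[0,0,-3,0,0,0,1],[0,0,-3,0,0,0,1],[0,0,-3,0,0,0,1],[0,0,-2,0,0,0,1],[0,0,0,0,0,0,1]])

```text
clock: 18.95
tool_pos: [508.1, 371.4, 111.5]
orientation: [3.141, -0.002, -2.776]
contact_force: [-7.2, -3.2, 0.7]
gripper_width: 0.511
gripper_force: 30.0
```

```bash
python3 tgt.py 0 0 0 66 27.2
```

```text
move [-0.7 -0.2] -4.3 turn [ 0.0004 -0.0017 -0.0009] pos [508.1 371.4 111.5] F [-7.2 -3.2  0.7] w 0.511 rackxy [-0.934 -0.358] inrack -65.3 100.0
```

>>> arm_command(plan=[[0,0,-1.5,0,0,0,1],[0,0,-1.5,0,0,0,1],[0,0,-1.5,0,0,0,1],[0,0,0,0,0,0,1]])

```text
clock: 19.35
tool_pos: [508.6, 371.6, 107.4]
orientation: [3.141, -0.001, -2.776]
contact_force: [-7.1, -2.4, 1.3]
gripper_width: 0.514
gripper_force: 30.0
```

>>> arm_command(plan=[[0,0,-1,0,0,0,1],[0,0,-1,0,0,0,1],[0,0,0,0,0,0,1]])

```text
clock: 19.65
tool_pos: [508.8, 371.7, 105.6]
orientation: [3.141, -0.0, -2.776]
contact_force: [-5.7, -2.2, 2.6]
gripper_width: 0.514
gripper_force: 30.0
```

```bash
python3 tgt.py 0 0 0 66 27.2
```

```text
move [-1.3 -0.5] 1.6 turn [-0.0004 -0.0002 -0.0008] pos [508.8 371.7 105.6] F [-5.7 -2.2  2.6] w 0.514 rackxy [-0.934 -0.358] inrack -64.6 100.0
```

>>> arm_command(plan=[[0,0,-1,0,0,0,1],[0,0,-1,0,0,0,1],[0,0,0,0,0,0,1]])

```text
clock: 19.95
tool_pos: [509.0, 371.8, 103.7]
orientation: [3.141, 0.0, -2.776]
contact_force: [-5.1, -2.6, 1.2]
gripper_width: 0.512
gripper_force: 30.0
```

```bash
python3 tgt.py 0 0 0 66 27.2
python3 - <<'E'
from pose import *
f=arm.grab_frame("scene");save(f,"s3")
cv2.imwrite("pics/s3c.png",cv2.resize(f["img"][90:210,200:340,::-1],None,fx=5,fy=5,interpolation=cv2.INTER_CUBIC))
E
```

```text
move [-1.5 -0.6] 3.5 turn [-0.0006  0.0002 -0.0008] pos [509.  371.8 103.7] F [-5.1 -2.6  1.2] w 0.512 rackxy [-0.934 -0.358] inrack -64.4 100.0
```

View pics/s3c.png

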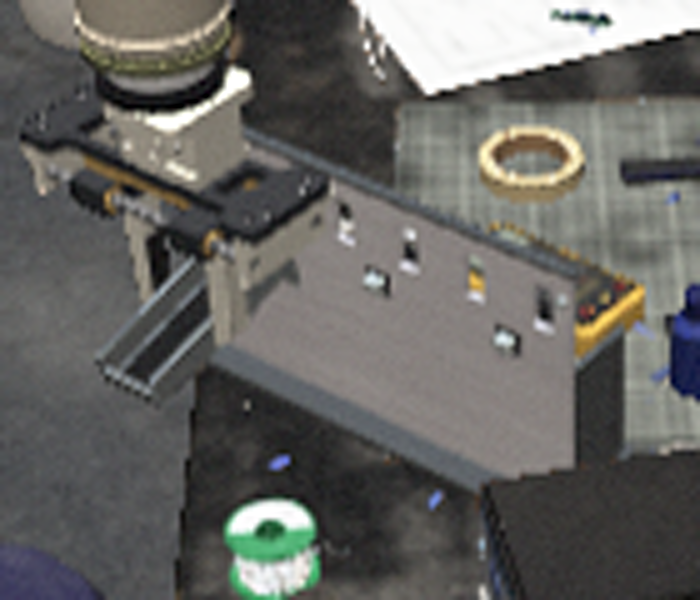

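The gripper holds the cradle at the left place, with the trough hanging level. Neither hook nor latch is visible yet, so I'll keep lowering under force watch.

>>> arm_command(plan=[[0,0,-1,0,0,0,1],[0,0,-1,0,0,0,1],[0,0,0,0,0,0,1]])

```text
clock: 20.3
tool_pos: [508.8, 371.7, 101.2]
orientation: [3.141, -0.0, -2.776]
contact_force: [-4.0, -2.0, -0.9]
gripper_width: 0.513
gripper_force: 30.0
```

>>> arm_command(plan=[[0,0,-1,0,0,0,1],[0,0,0,0,0,0,1]])

```text
clock: 20.5
tool_pos: [508.8, 371.5, 99.9]
orientation: [3.141, -0.0, -2.776]
contact_force: [-4.3, -0.4, -0.7]
gripper_width: 0.516
gripper_force: 30.0
```

Run:
```python
from pose import *
import pickle
fs,cs,ft,ct=pickle.load(open("st.pkl","rb"))
A=Ro.from_rotvec([0,0,.365])
for g in(-3,0,3):
  for z0 in(76.5,84):
    X=[A.apply([g-125,100+s*24,z])+[604.8,301.3,z0] for s in(1,-1) for z in (0,12)]
    print(g,z0,((proj(cs,X)-[200,90])*5).round(0).tolist())
f=arm.grab_frame("scene");ff=arm.grab_frame("top")
a=cv2.resize(f["img"][95:190,210:285,::-1],None,fx=5.2,fy=5.2,interpolation=cv2.INTER_CUBIC)
b=cv2.resize(ff["img"][170:265,150:225,::-1],None,fx=5.2,fy=5.2,interpolation=cv2.INTER_CUBIC)
cv2.imwrite("pics/s4.png",np.hstack([a,b]))
```

```text
-3 76.5 [[93.0, 363.0], [91.0, 348.0], [151.0, 392.0], [148.0, 376.0]]
-3 84 [[92.0, 354.0], [89.0, 338.0], [149.0, 382.0], [147.0, 367.0]]
0 76.5 [[97.0, 361.0], [94.0, 345.0], [154.0, 389.0], [152.0, 374.0]]
0 84 [[95.0, 351.0], [92.0, 336.0], [152.0, 380.0], [150.0, 364.0]]
3 76.5 [[100.0, 358.0], [97.0, 343.0], [157.0, 387.0], [155.0, 371.0]]
3 84 [[98.0, 349.0], [96.0, 333.0], [156.0, 377.0], [153.0, 362.0]]
```

View pics/s4.png

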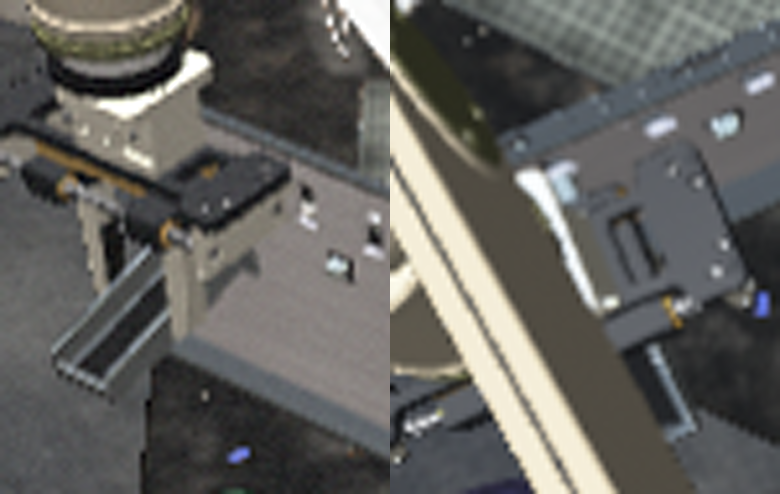

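The scene half shows the trough out front at place 0. In the top half the hook's bright spot coincides with slot 2's ledge, about (562,172). The wrist camera can show how the cradle sits in the fingers.

Run:
```python
from pose import *
f,c,o=shot("wrist");save(f,"w5")
R=Ro.from_euler("xyz",o["orientation"]).as_matrix();yaw=np.arctan2(-R[1,0],-R[0,0])
A=Ro.from_rotvec([0,0,yaw])
for z in(-27.2,-20):
  X=[A.apply(v)+o["tool_pos"]+[0,0,z]+A.apply([66,0,0]) for v in([-125,24,12],[-125,-24,12],[-125,24,24],[-5,34,75],[-5,-34,75],[-5,11,49],[-5,11,31])]
  print(z,proj(c,X).round(0).tolist())
```

```text
-27.2 [[363.0, 147.0], [274.0, 147.0], [367.0, 149.0], [395.0, 432.0], [242.0, 432.0], [339.0, 384.0], [337.0, 359.0]]
-20 [[365.0, 148.0], [272.0, 148.0], [369.0, 150.0], [399.0, 448.0], [238.0, 448.0], [340.0, 396.0], [338.0, 368.0]]
```

View pics/w5.png

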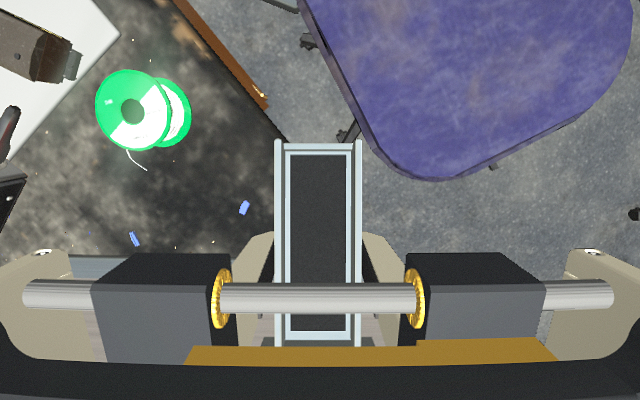

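Run:
```python
from pose import *
f,c,o=shot("wrist")
R=Ro.from_euler("xyz",o["orientation"]).as_matrix();yaw=np.arctan2(-R[1,0],-R[0,0])
ds=[d for d in arm.regions_of(f,"cradle_0") if d["region"][190,318]]
print([(d["p"],d["at"],d["region"].sum()) for d in ds])
r=ds[0]["region"].astype(float);r[225:]=0
A=Ro.from_rotvec([0,0,yaw])
def J(p):
    m=mask(c,[A.inv().apply(A.apply(b)) for b in CR[1:5]],[*(o["tool_pos"]+A.apply([p[0],p[1],0]))[:2],yaw+p[3]/60],o["tool_pos"][2]-p[2]);m[225:]=0
    return 1-np.minimum(m,r).sum()/np.maximum(m,r).sum()
for p0 in([66,0,27,0],[64,0,20,0],[66,0,35,0]):
    s=minimize(J,p0,method="Nelder-Mead",options=dict(initial_simplex=[p0]+[list(np.array(p0)+np.eye(4)[i]*4) for i in range(4)],maxiter=250,fatol=1e-5,xatol=.02));print(s.x.round(2),1-s.fun)
rows=[145,160,190,220]
for w in rows:
    x=np.nonzero(r[w])[0];print(w,x.min(),x.max())
print(np.nonzero(r[:,318])[0].min())
g=f["img"][:,:,1].astype(int);print(g[160,268:292],g[160,348:370]);print(g[136:160,318],g[136:160,278])
```

```text
[(0.85, [314.7, 230.8], np.int64(15614))]
[ 6.469e+01 -6.700e-01  3.553e+01  1.000e-02] 0.9693646966202968
[64.71 -0.27 35.35  0.22] 0.969566056721868
[64.58  0.78 35.29  0.82] 0.9684544639993616
145 273 361
160 273 361
190 274 361
220 273 362
143
[ 68  70  70  76  75  64 205 222 222 222 223 224 227 125 102 101  91 189
 227 227 228 237 109  59] [223 224 230  98  92  88  69 184 216 220 222 224 223 242 131 126 139 149
 153 148 139 133]
[146 147 151 148 149 141 140 182 215 216 217 218 221 150 118 189 225 232
 172  82  57  61  66  65] [ 46  42 133 202 226 228 225 226 223 225 222 225 222 222 220 222 221 222
 221 219 223 224 223 223]
```

>>> arm_command(plan=[[0,0,2,0,0,0,1],[0,0,2,0,0,0,1],[0,0,2,0,0,0,1],[0,0,1.5,0,0,0,1],[0,0,0,0,0,0,1]])

```text
clock: 21.25
tool_pos: [508.9, 371.4, 107.6]
orientation: [3.142, -0.0, -2.776]
contact_force: [-2.1, -0.2, -3.2]
gripper_width: 0.511
gripper_force: 30.0
```

```bash
cat > held.py <<'E'
from pose import *
import pickle
def run(f,c,o,reg):
    R=Ro.from_euler("xyz",o["orientation"]).as_matrix();yaw=np.arctan2(-R[1,0],-R[0,0]);A=Ro.from_rotvec([0,0,yaw])
    r=reg.astype(float);r[225:]=0
    def J(p,mode):
        P=Ro.from_rotvec([0,p[2]/60 if mode else 0,0])
        bx=[A.apply(P.apply(b+[66 if 0 else p[0],0,-27.2 if mode else -p[2]]))+[0,p[1]*np.cos(yaw),0] for b in CR[1:5]]
        m=mask(c,bx,[*o["tool_pos"][:2],0],o["tool_pos"][2]);m[225:]=0
        return 1-np.minimum(m,r).sum()/np.maximum(m,r).sum()
    for mode,p0 in((0,[66,0,30]),(1,[66,0,0])):
        s=minimize(J,p0,args=(mode,),method="Nelder-Mead",options=dict(initial_simplex=[p0]+[list(np.array(p0)+np.eye(3)[i]*4) for i in range(3)],maxiter=200,fatol=1e-5,xatol=.02))
        print("dz" if not mode else "pitch",s.x.round(2),round(s.x[2]/60,3),round(1-s.fun,4))
    x=np.nonzero(r[160])[0];y=np.nonzero(r[:,318])[0];print("cols",x.min(),x.max(),"toprow",y.min())
if __name__=="__main__":
    f,c,o=shot("wrist");print(o["tool_pos"].round(1),o["contact_force"].round(1))
    ds=[d for d in arm.regions_of(f,"cradle_0") if d["region"][190,318]];run(f,c,o,ds[0]["region"])
E
python3 held.py
```

```text
[508.9 371.4 107.6] [-2.1 -0.2 -3.2]
dz [64.42 -0.7  37.14] 0.619 0.977
pitch [ 59.26  -0.65 -14.01] -0.233 0.9859
cols 273 361 toprow 142
```

Run:
```python
from pose import *
import pickle
fs,cs,ft,ct=pickle.load(open("st.pkl","rb"))
for pit in(0,-.1,-.2):
    A=Ro.from_rotvec([0,0,.3596])*Ro.from_rotvec([0,pit,0])
    X=[A.apply(np.array(v)+[66,0,-27.2])+[485.7,358.9,127.4] for v in([0,-29,68],[0,-21,68],[12,-21,68],[12,-29,68],[-5,-34,75],[0,-34,75],[-125,-24,12],[-125,-24,24])]
    print(pit,((proj(ct,X)-[140,165])*5+2).round(0).tolist())
i=cv2.imread("pics/t2c.png");cv2.imwrite("pics/t2d.png",i[150:500,140:420].repeat(2,0).repeat(2,1)[:600])
```

```text
0 [[232.0, 221.0], [216.0, 228.0], [207.0, 205.0], [223.0, 198.0], [242.0, 223.0], [238.0, 214.0], [350.0, 475.0], [344.0, 474.0]]
-0.1 [[232.0, 227.0], [215.0, 234.0], [205.0, 210.0], [222.0, 203.0], [242.0, 231.0], [238.0, 221.0], [352.0, 472.0], [346.0, 473.0]]
-0.2 [[231.0, 234.0], [215.0, 241.0], [205.0, 218.0], [221.0, 210.0], [243.0, 240.0], [238.0, 230.0], [353.0, 469.0], [348.0, 472.0]]
```

View pics/t2d.png

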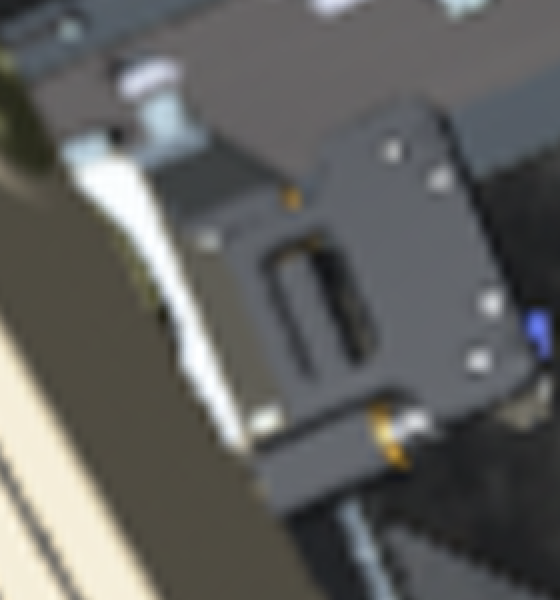

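Rising 7.7 mm changed nothing in the grip, and the fit shows the outer end pitched down. So the hooks met the panel and the cradle pivoted in the pads. I'll retract, set it down, and regrasp deeper and firmer.

>>> arm_command(plan=[[-5,-1.9,1,0,0,0,1],[-10,-3.8,2,0,0,0,1],[-18,-7,2,0,0,0,1],[-18,-7,10,0,0,0,1],[-10,-10,25,0,0,0,1],[0,-20,30,0,0,0,1],[0,-25,30,0,0,-0.04,1],[0,-30,30,0,0,-0.05,1],[0,-33,0,0,0,-0.06,1],[0,-33,0,0,0,-0.06,1],[0,-33,0,0,0,-0.06,1],[0,-33,0,0,0,-0.06,1],[0,-33,0,0,0,-0.06,1],[0,-33,0,0,0,-0.06,1],[0,-33,0,0,0,-0.06,1],[0,-33,0,0,0,-0.06,1],[0,-33,0,0,0,-0.06,1],[0,-25,0,0,0,-0.06,1],[0,0,0,0,0,0,1],[0,0,0,0,0,0,1]])

```text
clock: 23.35
tool_pos: [447.8, -55.4, 238.0]
orientation: [3.141, 0.001, 2.817]
contact_force: [1.3, 0.2, -1.8]
gripper_width: 0.512
gripper_force: 30.0
```

```bash
python3 held.py; python3 look.py scene;python3 - <<'E'
from pose import *
f=arm.grab_frame("scene");save(f,"s5")
cv2.imwrite("pics/s5c.png",cv2.resize(f["img"][150:350,200:400,::-1],None,fx=3,fy=3,interpolation=cv2.INTER_CUBIC))
E
```

```text
[447.8 -55.4 238. ] [ 1.3  0.2 -1.8]
dz [64.93 -0.25 36.41] 0.607 0.9721
pitch [ 59.12  -0.23 -14.58] -0.243 0.9915
cols 274 362 toprow 143
cradle [512.  -68.   -0.3] 0.0 0.92
cradle [ 503.262 -292.46    -0.338] 0.959 0.84
cradle [ 510.394 -180.594   -0.208] 0.93 0.73
```

View pics/s5c.png

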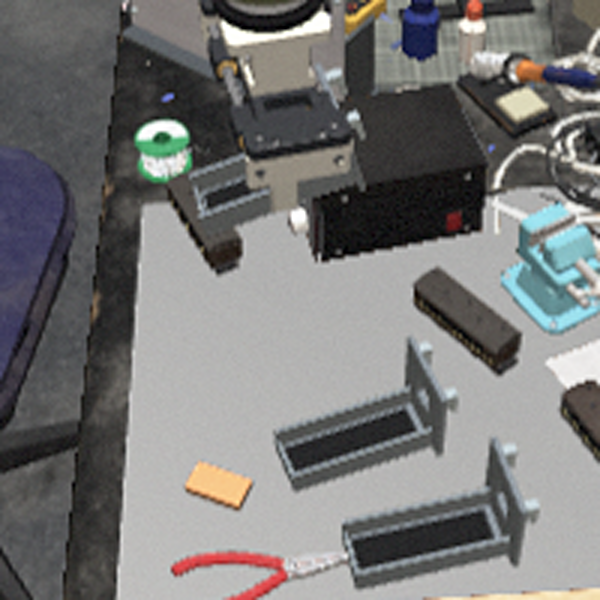

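Run:
```python
from pose import *
f=arm.grab_frame("scene");c=cam(f);o=arm.get_obs()
for pit,g in((0,66),(-.1,64),(-.24,59)):
    A=Ro.from_rotvec([0,0,-.325])*Ro.from_rotvec([0,pit,0])
    X=[A.apply(np.array(v)+[g,0,-27.2])+o["tool_pos"] for v in([12,-25,64],[12,25,64],[-125,24,12],[-125,-24,12])]
    print(pit,((proj(c,X)-[200,150])*3+1).round(0).tolist())
```

```text
0 [[384.0, 129.0], [365.0, 86.0], [193.0, 168.0], [204.0, 212.0]]
-0.1 [[376.0, 123.0], [358.0, 80.0], [193.0, 174.0], [204.0, 217.0]]
-0.24 [[361.0, 117.0], [343.0, 74.0], [192.0, 183.0], [204.0, 226.0]]
```

Hooks at (355,120) and (330,75) confirm a −0.24 rad pitch. Pressing it gently onto the mat will level it; then I'll open and regrasp deeper.

>>> arm_command(plan=[[0,4,-40,0,0,0,1],[0,3,-40,0,0,0,1],[0,0,-40,0,0,0,1],[0,0,-30,0,0,0,1],[0,0,-10,0,0,0,1],[0,0,-10,0,0,0,1],[0,0,-8,0,0,0,1],[0,0,-6,0,0,0,1],[0,0,-5,0,0,0,1],[0,0,-4,0,0,0,1],[0,0,-4,0,0,0,1],[0,0,-4,0,0,0,1],[0,0,-3,0,0,0,1],[0,0,0,0,0,0,1]])

```text
clock: 25.05
tool_pos: [447.6, -48.2, 33.2]
orientation: [3.141, -0.001, 2.817]
contact_force: [1.8, -0.6, 1.6]
gripper_width: 0.513
gripper_force: 30.0
```

```bash
python3 held.py
```

```text
[447.6 -48.2  33.2] [ 1.8 -0.6  1.6]
dz [62.19 -0.33 28.6 ] 0.477 0.992
pitch [61.36 -0.33 -1.8 ] -0.03 0.9918
cols 271 363 toprow 139
```

>>> arm_command(plan=[[0,0,0,0,0,0,0.3],[0,0,0,0,0,0,0.3],[-2,0.6,-2,0,0,-0.01,0.3],[0,0,-2.5,0,0,0,0.3],[0,0,0,0,0,0,0.3],[0,0,0,0,0,0,1],[0,0,0,0,0,0,1],[0,0,0,0,0,0,1],[0,0,0,0,0,0,1],[0,0,0,0,0,0,1]], squeeze=58)

```text
clock: 26.15
tool_pos: [445.9, -47.7, 29.0]
orientation: [3.141, -0.0, 2.807]
contact_force: [0.5, -0.1, -0.1]
gripper_width: 0.507
gripper_force: 58.0
```

>>> arm_command(plan=[[0,0,10,0,0,0,1],[0,0,20,0,0,0,1],[0,0,30,0,0,0,1],[0,0,0,0,0,0,1],[0,0,0,0,0,0,1]])

```text
clock: 26.65
tool_pos: [446.4, -47.8, 89.7]
orientation: [3.141, 0.002, 2.807]
contact_force: [-0.1, 0.4, -2.6]
gripper_width: 0.51
gripper_force: 58.0
```

```bash
python3 held.py
```

```text
[446.4 -47.8  89.7] [-0.1  0.4 -2.6]
dz [63.72 -0.64 25.61] 0.427 0.983
pitch [64.64 -0.62  2.13] 0.035 0.9834
cols 269 365 toprow 143
```

>>> arm_command(plan=[[0,0,35,0,0,0,1],[0,0,40,0,0,0,1],[0,0,40,0,0,0,1],[0,0,35,0,0,0,1],[3,25,0,0,0,0.05,1],[3,32,0,0,0,0.054,1],[3,32,0,0,0,0.054,1],[3,32,0,0,0,0.054,1],[3,32,0,0,0,0.054,1],[3,32,0,0,0,0.054,1],[3,32,0,0,0,0.054,1],[3,32,0,0,0,0.054,1],[3,32,0,0,0,0.054,1],[3,32,0,0,0,0.054,1],[3,32,0,0,0,0.054,1],[2,32,0,0,0,0.054,1],[0,32,0,0,0,0.054,1],[0,0,-30,0,0,0,1],[0,0,-40,0,0,0,1],[0,0,-40,0,0,0,1]])

```text
clock: 28.75
tool_pos: [480.0, 361.4, 126.1]
orientation: [-3.141, -0.002, -2.777]
contact_force: [0.3, 1.0, -3.0]
gripper_width: 0.511
gripper_force: 58.0
```

>>> arm_command(plan=[[0,0,0,0,0,0,1],[0,0,0,0,0,0,1]])

```text
clock: 28.95
tool_pos: [479.6, 360.6, 127.5]
orientation: [-3.141, -0.005, -2.778]
contact_force: [-0.1, 1.0, -1.4]
gripper_width: 0.514
gripper_force: 58.0
```

```bash
sed -i 's/-27.2 if mode/-DZ if mode/; s/^import pickle/import pickle,sys\nDZ=float(sys.argv[1]) if len(sys.argv)>1 else 27.2/' held.py; python3 held.py 24; python3 tgt.py 0 30 18 63.9 24
```

```text
[479.6 360.6 127.5] [-0.1  1.  -1.4]
dz [63.97 -1.1  26.15] 0.436 0.983
pitch [62.83 -1.07 -2.76] -0.046 0.9821
cols 268 364 toprow 143
move [-0.6 -0.8] -9.3 turn [-0.0015  0.002   0.0014] pos [481.9 362.  131.3] F [ 0.5 -1.3 -1.5] w 0.512 rackxy [-0.935 -0.356] inrack -93.1 100.6
```

>>> arm_command(plan=[[0,-0.6,-9,-0.0015,0.002,0.0014,1],[0,0,0,0,0,0,1],[0,0,0,0,0,0,1],[0,0,0,0,0,0,1]])

```text
clock: 29.45
tool_pos: [481.0, 360.9, 120.5]
orientation: [-3.141, -0.002, -2.777]
contact_force: [0.2, -0.4, -2.2]
gripper_width: 0.511
gripper_force: 58.0
```

```bash
python3 tgt.py 0 30 18 63.9 24;python3 held.py 24;  python3 - <<'E'
from pose import *
f=arm.grab_frame("top");c=cam(f);o=arm.get_obs();print(o["tool_pos"])
A=Ro.from_rotvec([0,0,.365])
X=[A.apply(np.array(v)+[63.9,0,-24])+o["tool_pos"] for v in([0,-29,68],[0,-21,68],[12,-21,68],[12,-29,68],[-5,-34,75],[0,-34,75])]
X+=[A.apply([x,y,140])+[604.8,301.3,0] for x in(0,5) for y in(68,82)]
q=((proj(c,X)-[165,190])*12+6);print(q.round(0).tolist())
i=cv2.resize(f["img"][190:230,165:215,::-1],None,fx=12,fy=12,interpolation=cv2.INTER_CUBIC)
for a in q: cv2.circle(i,tuple(a.astype(int)),3,(0,0,255),-1)
cv2.imwrite("pics/t6.png",i)
E
```

```text
move [0.4 0.3] 1.5 turn [ 0.0011 -0.0018 -0.    ] pos [481.  360.9 120.5] F [ 0.2 -0.4 -2.2] w 0.511 rackxy [-0.934 -0.357] inrack -94.4 99.8
[481.  360.9 120.5] [ 0.2 -0.4 -2.2]
dz [64.06 -1.25 25.73] 0.429 0.9839
pitch [63.39 -1.28 -1.58] -0.026 0.9812
cols 268 365 toprow 143
[480.88539326 360.81738898 120.20614643]
[[257.0, 268.0], [219.0, 285.0], [197.0, 231.0], [235.0, 214.0], [280.0, 274.0], [270.0, 252.0], [252.0, 149.0], [187.0, 177.0], [243.0, 127.0], [178.0, 155.0]]
```

View pics/t6.png

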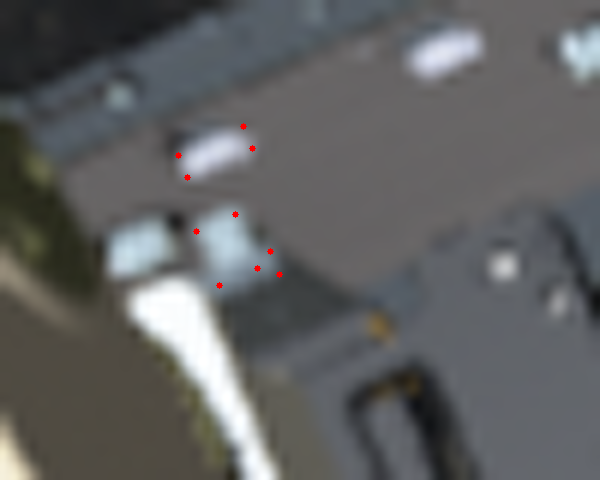

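The overlay dots for the hook, about (197–257, 214–285), and for the slot ledge, about (178–252, 127–177), sit on the image features, so alignment is good. Pushing in, watching force.

>>> arm_command(plan=[[0.4,0.3,1.8,0,0,0,1],[3.74,1.43,0,0,0,0,1],[3.74,1.43,0,0,0,0,1],[3.74,1.43,0,0,0,0,1],[3.74,1.43,0,0,0,0,1],[0,0,0,0,0,0,1]])

```text
clock: 30.2
tool_pos: [496.7, 366.9, 121.7]
orientation: [-3.141, -0.003, -2.777]
contact_force: [0.0, -0.3, -2.8]
gripper_width: 0.513
gripper_force: 58.0
```

```bash
python3 tgt.py 0 14 18 63.9 24; python3 held.py 24
```

```text
move [-0.4  0. ] 0.3 turn [ 0.0015 -0.0023  0.0001] pos [496.7 366.9 121.7] F [ 0.  -0.3 -2.8] w 0.513 rackxy [-0.934 -0.357] inrack -77.6 99.9
[496.7 366.9 121.7] [ 0.  -0.3 -2.8]
dz [64.01 -1.26 25.43] 0.424 0.9881
pitch [63.38 -1.18 -1.51] -0.025 0.987
cols 268 365 toprow 142
```

>>> arm_command(plan=[[1.87,0.71,0,0,0,0,1],[1.87,0.71,0,0,0,0,1],[0.93,0.36,0,0,0,0,1],[0,0,0,0,0,0,1]])

```text
clock: 30.7
tool_pos: [500.6, 368.5, 121.7]
orientation: [-3.141, -0.004, -2.777]
contact_force: [-2.0, -1.2, -1.4]
gripper_width: 0.511
gripper_force: 58.0
```

```bash
python3 tgt.py 0 9 18 63.9 24; python3 held.py 24
```

```text
move [0.4 0.2] 0.3 turn [ 0.0018 -0.0031 -0.0001] pos [500.6 368.5 121.7] F [-2.  -1.2 -1.4] w 0.511 rackxy [-0.934 -0.357] inrack -73.3 100.0
[500.6 368.5 121.7] [-2.  -1.2 -1.4]
dz [63.94 -1.17 24.58] 0.41 0.9893
pitch [63.77 -1.16 -0.33] -0.006 0.9891
cols 268 365 toprow 142
```

>>> arm_command(plan=[[1.87,0.71,0,0,0,0,1],[1.87,0.71,0,0,0,0,1],[0.93,0.36,0,0,0,0,1],[0,0,0,0,0,0,1]])

```text
clock: 31.2
tool_pos: [505.5, 370.4, 121.6]
orientation: [-3.141, -0.003, -2.776]
contact_force: [-2.5, -1.2, -1.5]
gripper_width: 0.512
gripper_force: 58.0
```

```bash
python3 tgt.py 0 4 18 63.9 24; python3 held.py 24
```

```text
move [0.2 0.1] 0.4 turn [ 0.0017 -0.0027 -0.0002] pos [505.5 370.4 121.6] F [-2.5 -1.2 -1.5] w 0.512 rackxy [-0.934 -0.357] inrack -68.1 100.0
[505.5 370.4 121.6] [-2.5 -1.2 -1.5]
dz [63.94 -1.12 24.61] 0.41 0.9866
pitch [63.6  -1.1  -0.85] -0.014 0.9862
cols 268 365 toprow 143
```

>>> arm_command(plan=[[1.4,0.54,0,0,0,0,1],[1.4,0.54,0,0,0,0,1],[0,0,0,0,0,0,1]])

```text
clock: 31.6
tool_pos: [508.2, 371.4, 121.6]
orientation: [-3.141, -0.003, -2.777]
contact_force: [-3.2, -1.2, -1.5]
gripper_width: 0.508
gripper_force: 58.0
```

>>> arm_command(plan=[[0.93,0.36,0,0,0,0,1],[0.93,0.36,0,0,0,0,1],[0,0,0,0,0,0,1]])

```text
clock: 31.9
tool_pos: [508.5, 371.7, 121.3]
orientation: [-3.141, -0.007, -2.777]
contact_force: [-12.1, -4.5, 2.6]
gripper_width: 0.51
gripper_force: 57.9
```

```bash
python3 tgt.py 0 0 18 63.9 24; python3 held.py 24
```

```text
move [1.  0.2] 0.7 turn [ 0.0031 -0.0062 -0.0001] pos [508.5 371.7 121.3] F [-12.1  -4.5   2.6] w 0.51 rackxy [-0.934 -0.357] inrack -64.9 100.1
[508.5 371.7 121.3] [-12.1  -4.5   2.6]
dz [63.89 -1.11 25.45] 0.424 0.9901
pitch [63.2  -1.06 -1.63] -0.027 0.9886
cols 269 365 toprow 142
```

Plate seated at panel. Now lower.

>>> arm_command(plan=[[-0.9,-0.3,-2,0,0,0,1],[0,0,-3,0,0,0,1],[0,0,-3,0,0,0,1],[0,0,-3,0,0,0,1],[0,0,-3,0,0,0,1],[0,0,0,0,0,0,1]])

```text
clock: 32.6
tool_pos: [508.4, 371.6, 107.1]
orientation: [-3.141, -0.005, -2.777]
contact_force: [-6.8, -1.7, -1.0]
gripper_width: 0.513
gripper_force: 57.9
```

>>> arm_command(plan=[[0,0,-1.5,0,0,0,1],[0,0,-1.5,0,0,0,1],[0,0,0,0,0,0,1]])

```text
clock: 32.9
tool_pos: [508.4, 371.7, 104.4]
orientation: [-3.141, -0.005, -2.777]
contact_force: [-6.7, -2.5, 0.2]
gripper_width: 0.513
gripper_force: 57.9
```

```bash
python3 tgt.py 0 0 0 63.9 24; python3 held.py 24
```

```text
move [1.  0.2] -0.4 turn [ 0.0022 -0.0042 -0.0001] pos [508.4 371.7 104.4] F [-6.7 -2.5  0.2] w 0.513 rackxy [-0.934 -0.357] inrack -65.0 100.1
[508.4 371.7 104.4] [-6.7 -2.5  0.2]
dz [63.92 -1.11 25.07] 0.418 0.9905
pitch [63.47 -1.12 -1.07] -0.018 0.9894
cols 269 365 toprow 142
```

>>> arm_command(plan=[[0,0,-1,0,0,0,1],[0,0,-1,0,0,0,1],[0,0,0,0,0,0,1]])

```text
clock: 33.3
tool_pos: [508.5, 371.9, 103.5]
orientation: [-3.141, -0.004, -2.777]
contact_force: [-11.0, -3.2, 6.6]
gripper_width: 0.512
gripper_force: 58.0
```

>>> arm_command(plan=[[0,0,-1,0,0,0,1],[0,0,0,0,0,0,1]])

```text
clock: 33.5
tool_pos: [508.6, 372.2, 103.1]
orientation: [3.141, -0.004, -2.776]
contact_force: [-11.7, -5.0, 8.3]
gripper_width: 0.511
gripper_force: 58.0
```

```bash
python3 tgt.py 0 0 0 63.9 24; python3 held.py 24
```

```text
move [ 0.8 -0.3] 0.9 turn [ 0.0011 -0.0034 -0.0003] pos [508.6 372.2 103.1] F [-11.7  -5.    8.3] w 0.511 rackxy [-0.934 -0.357] inrack -64.5 100.6
[508.6 372.2 103.1] [-11.7  -5.    8.3]
dz [63.71 -0.61 25.97] 0.433 0.9873
pitch [62.79 -0.63 -2.52] -0.042 0.9849
cols 270 366 toprow 142
```

Vertical stop felt at the nominal home height. Release and check.

>>> arm_command(plan=[[0,0,0,0,0,0,0.3],[0,0,0,0,0,0,0.3],[0,0,0,0,0,0,0.3],[0,0,20,0,0,0,0.3],[0,0,30,0,0,0,0.2],[-15,-6,40,0,0,0,0.1],[-15,-25,40,0,0,0,0],[-5,-30,10,0,0,0,0],[-5,-30,0,0,0,0,0],[0,-30,0,0,0,0,0],[0,-30,0,0,0,-0.05,0],[0,-30,0,0,0,-0.05,0],[0,-30,0,0,0,-0.05,0],[0,-30,0,0,0,-0.05,0],[0,-30,0,0,0,-0.05,0],[0,-30,0,0,0,-0.05,0],[0,-30,0,0,0,-0.05,0],[0,-30,0,0,0,-0.05,0],[0,0,0,0,0,-0.05,0],[0,0,0,0,0,0,0]])

```text
clock: 35.6
tool_pos: [469.5, 9.9, 242.0]
orientation: [-3.141, -0.002, 3.054]
contact_force: [-0.4, -0.7, -0.2]
gripper_width: 1.003
gripper_force: 0.0
```

```bash
cat > chk.py <<'E'
# hung arms: compare predicted and observed masks at homes; and loose arms
import sys
from pose import *
np.set_printoptions(suppress=True)
A=.365;yh=np.array([-np.sin(A),np.cos(A)])
H=[np.array([604.8,301.3])+yh*100*(1-k) for k in range(3)]
o=arm.get_obs();print(o["clock"],o["tool_pos"].round(1),o["orientation"].round(3))
for n in("top","scene"):
    f=arm.grab_frame(n);c=cam(f)
    for d in arm.regions_of(f,"cradle_0"):
        if d["p"]<.3: continue
        for k in range(3):
            g=(*H[k],A);q=proj(c,[[*(H[k]-60*np.array([np.cos(A),np.sin(A)])),95]])[0]
            if np.hypot(*(q-d["at"]))<25:
                b=[]
                for z in(76,80,84,98):
                    p,i=fit(c,d["region"],CR,g,z); b.append((round(i,3),z,((p[:2]-H[k])@[np.cos(A),np.sin(A)]).round(1),((p[:2]-H[k])@yh).round(1),(p[2]-A).round(3)))
                print(n,"home",k,max(b))
                break
        else:
            p,i=max((fit(c,d["region"],CR,g) for g in((504,-292,-.33),(510,-180,-.2)) if np.hypot(*(proj(c,[[g[0]-55,g[1]+15,25]])[0]-d["at"]))<45),key=lambda t:t[1],default=(np.zeros(3),0))
            print(n,d["at"],round(d["p"],2),p.round(2),round(i,3))
E
python3 chk.py
python3 - <<'E'
from pose import *
f=arm.grab_frame("top");s=arm.grab_frame("scene");
a=cv2.resize(f["img"][175:275,150:250,::-1],None,fx=4,fy=4,interpolation=cv2.INTER_CUBIC)
b=cv2.resize(s["img"][100:200,210:310,::-1],None,fx=4,fy=4,interpolation=cv2.INTER_CUBIC)
cv2.imwrite("pics/h0.png",np.hstack([a,b]))
E
```

```text
35.6 [469.5   9.9 242. ] [-3.141 -0.002  3.054]
top home 0 (np.float64(0.932), 76, np.float64(-2.5), np.float64(0.9), np.float64(0.01))
top [436.6, 237.3] 0.61 [ 504.58 -292.37   -0.34] 0.945
top [412.3, 224.5] 0.53 [ 518.28 -194.65    0.56] 0.106
scene home 0 (np.float64(0.762), 76, np.float64(-3.0), np.float64(2.3), np.float64(0.048))
scene [325.7, 295.0] 0.89 [ 509.54 -180.55   -0.21] 0.925
scene [346.6, 324.6] 0.62 [ 503.72 -292.65   -0.33] 0.918
```

View pics/h0.png

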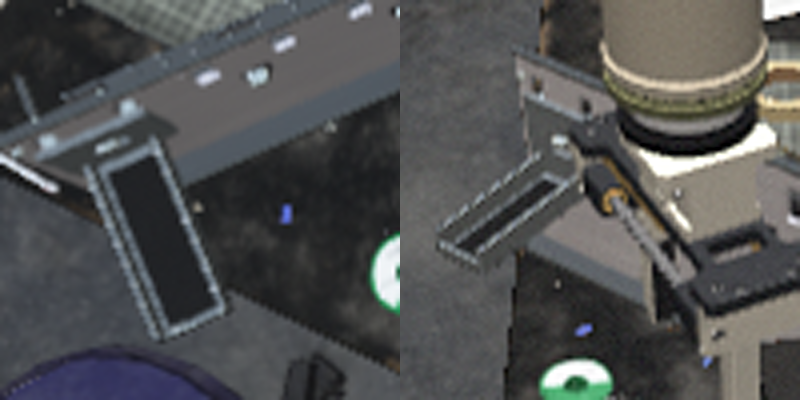

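The top half shows the arm hung square at place 0 with the latch bright in its window at (112,145). The scene half agrees. I have now viewed more pictures than the 14 allowed, so from here on I work by numbers only. Next is the middle cradle.

>>> arm_command(plan=[[-3,-25,0,0,0,-0.02,0],[-3,-25,0,0,0,-0.02,0],[-3,-25,0,0,0,-0.02,0],[-3,-25,0,0,0,-0.02,0],[-3,-25,0,0,0,-0.02,0],[-3,-25,0,0,0,-0.021,0],[-3,-26,-20,0,0,0,0],[0,0,-30,0,0,0,0],[0,0,-30,0,0,0,0],[0,0,-30,0,0,0,0],[0,0,-30,0,0,0,0],[0,0,-20,0,0,0,0],[0,0,0,0,0,0,0],[0,0,0,0,0,0,0],[0,0,0,0,0,0,0]])

```text
clock: 37.4
tool_pos: [449.4, -165.5, 83.4]
orientation: [-3.14, -0.0, 2.936]
contact_force: [0.1, -0.3, 1.0]
gripper_width: 1.0
gripper_force: 0.0
```

```bash
cat > pre.py <<'E'
# wrist look at loose cradle below tool; args: guess x y yaw -> remaining move to grasp
import sys
from pose import *
g=list(map(float,sys.argv[1:4]));f,c,o=shot("wrist")
best=None
for d in arm.regions_of(f,"cradle_0"):
    r=d["region"].copy();r[225:]=0
    if r.sum()<800 or d["p"]<.3: continue
    def J(p):
        m=mask(c,CR,[g[0]+p[0],g[1]+p[1],g[2]+p[2]/60],5);m[225:]=0;return 1-np.minimum(m,r).sum()/np.maximum(m,r).sum()
    s=minimize(J,[0,0,0],method="Nelder-Mead",options=dict(initial_simplex=[[0,0,0],[5,0,0],[0,5,0],[0,0,5]],maxiter=150,xatol=.05,fatol=1e-4))
    if best is None or s.fun<best.fun: best=s
p=best.x;X=np.array([g[0]+p[0],g[1]+p[1]]);y=g[2]+p[2]/60
t=X-64*np.array([np.cos(y),np.sin(y)]);R=Ro.from_euler("xyz",o["orientation"])
print("pose",X.round(1),y.round(3),"iou",round(1-best.fun,3),"move",(t-o["tool_pos"][:2]).round(1),(29-o["tool_pos"][2]).round(1),"turn",(Ro.from_euler("xyz",[np.pi,0,y+np.pi])*R.inv()).as_rotvec().round(4),"tcp",o["tool_pos"].round(1))
E
python3 pre.py 511 -179.3 -.209
```

```text
pose [ 511.  -178.9] -0.208 iou 0.982 move [-1.1 -0.2] -54.4 turn [ 0.0011 -0.0006 -0.0024] tcp [ 449.4 -165.5   83.4]
```

>>> arm_command(plan=[[-1,0,-20,0.001,0,-0.002,0],[0,0,-20,0,0,0,0],[0,0,-14.4,0,0,0,0],[0,0,0,0,0,0,0],[0,0,0,0,0,0,0],[0,0,0,0,0,0,1],[0,0,0,0,0,0,1],[0,0,0,0,0,0,1],[0,0,0,0,0,0,1],[0,0,0,0,0,0,1],[0,0,0,0,0,0,1],[0,0,0,0,0,0,1]], squeeze=58)

```text
clock: 38.7
tool_pos: [447.2, -165.2, 27.4]
orientation: [3.141, -0.003, 2.934]
contact_force: [0.5, 0.4, 1.1]
gripper_width: 0.511
gripper_force: 58.0
```

```bash
python3 held.py 23.5; python3 -c "
from h import *
print(arm.get_obs()['orientation'])"
```

```text
[ 447.2 -165.2   27.4] [0.5 0.4 1.1]
dz [65.32 -0.27 23.66] 0.394 0.9883
pitch [65.41 -0.21  0.28] 0.005 0.9884
cols 269 366 toprow 145
[ 3.14118751e+00 -3.05818020e-03  2.93373606e+00]
```

>>> arm_command(plan=[[0,0,15,0,0,0,1],[0,0,40,0,0,0,1],[0,0,45,0,0,0,1],[0,0,45,0,0,0,1],[0,0,45,0,0,0,1],[0,0,22.6,0,0,0,1],[5,32,0,0,0,0.042,1],[5.3,34,0,0,0,0.045,1],[5.3,34,0,0,0,0.045,1],[5.3,34,0,0,0,0.045,1],[5.3,34,0,0,0,0.045,1],[5.3,34,0,0,0,0.045,1],[5.3,34,0,0,0,0.045,1],[5.3,34,0,0,0,0.045,1],[5.3,34,0,0,0,0.045,1],[5.3,34,0,0,0,0.045,1],[5.3,34,0,0,0,0.045,1],[5.3,34,0,0,0,0.045,1],[5.2,26,0,0,0,0.036,1],[0,0,0,0,0,0,1]])

```text
clock: 40.8
tool_pos: [515.1, 269.7, 238.8]
orientation: [3.14, -0.004, -2.772]
contact_force: [0.1, -0.4, -3.0]
gripper_width: 0.511
gripper_force: 58.0
```

>>> arm_command(plan=[[0,0,-30,0,0,0,1],[0,0,-35,0,0,0,1],[0,0,-30,0,0,0,1],[0,0,-20,0,0,0,1],[0,0,0,0,0,0,1],[0,0,0,0,0,0,1],[0,0,0,0,0,0,1],[0,0,0,0,0,0,1]])

```text
clock: 41.6
tool_pos: [516.9, 267.2, 126.9]
orientation: [3.141, 0.0, -2.777]
contact_force: [0.4, 1.0, -2.1]
gripper_width: 0.513
gripper_force: 58.0
```

```bash
python3 held.py 22.4; python3 tgt.py 1 30 18 65.4 22.4
```

```text
[516.9 267.2 126.9] [ 0.4  1.  -2.1]
dz [65.36 -0.52 23.05] 0.384 0.9883
pitch [65.85 -0.39  1.89] 0.031 0.9851
cols 269 365 toprow 145
move [-0.8  0.2] -6.0 turn [-0.0002 -0.0009  0.    ] pos [516.5 267.1 126.4] F [ 0.2 -0.4 -2.4] w 0.509 rackxy [-0.934 -0.357] inrack -94.7 -0.5
```

>>> arm_command(plan=[[-0.5,0.2,-6,0,0,0,1],[0,0,0,0,0,0,1],[0,0,0,0,0,0,1],[3.74,1.43,0,0,0,0,1],[3.74,1.43,0,0,0,0,1],[3.74,1.43,0,0,0,0,1],[2.8,1.07,0,0,0,0,1],[0,0,0,0,0,0,1]])

```text
clock: 42.5
tool_pos: [529.7, 272.5, 118.9]
orientation: [3.141, -0.003, -2.777]
contact_force: [-0.2, 0.4, -4.0]
gripper_width: 0.512
gripper_force: 58.0
```

```bash
python3 tgt.py 1 15 18 65.4 22.4
```

```text
move [-0.   0.1] 1.5 turn [ 0.0006 -0.0028 -0.    ] pos [529.7 272.5 118.9] F [-0.2  0.4 -4. ] w 0.512 rackxy [-0.934 -0.357] inrack -80.4 -0.1
```

>>> arm_command(plan=[[0,0,1.3,0,0,0,1],[1.87,0.71,0,0,0,0,1],[1.87,0.71,0,0,0,0,1],[1.87,0.71,0,0,0,0,1],[0.93,0.36,0,0,0,0,1],[0,0,0,0,0,0,1]])

```text
clock: 43.1
tool_pos: [535.7, 274.8, 120.1]
orientation: [3.141, -0.004, -2.776]
contact_force: [-2.1, -1.4, -0.7]
gripper_width: 0.511
gripper_force: 58.0
```

```bash
python3 tgt.py 1 8 18 65.4 22.4; python3 held.py 22.4
```

```text
move [0.6 0.3] 0.3 turn [ 0.0009 -0.0035 -0.0001] pos [535.7 274.8 120.1] F [-2.1 -1.4 -0.7] w 0.511 rackxy [-0.934 -0.357] inrack -74.0 -0.0
[535.7 274.8 120.1] [-2.1 -1.4 -0.7]
dz [65.3  -0.58 23.2 ] 0.387 0.9924
pitch [65.03 -0.59 -0.81] -0.014 0.9919
cols 269 366 toprow 145
```

>>> arm_command(plan=[[1.87,0.71,0,0,0,0,1],[1.87,0.71,0,0,0,0,1],[1.4,0.54,0,0,0,0,1],[0,0,0,0,0,0,1]])

```text
clock: 43.6
tool_pos: [540.9, 276.9, 120.1]
orientation: [3.141, -0.003, -2.776]
contact_force: [-4.1, -2.0, -2.1]
gripper_width: 0.516
gripper_force: 58.0
```

>>> arm_command(plan=[[1.4,0.54,0,0,0,0,1],[0.93,0.36,0,0,0,0,1],[0,0,0,0,0,0,1]])

```text
clock: 43.9
tool_pos: [542.4, 277.4, 119.9]
orientation: [3.141, -0.005, -2.776]
contact_force: [-8.0, -2.2, 0.7]
gripper_width: 0.512
gripper_force: 58.0
```

```bash
python3 tgt.py 1 0 18 65.4 22.4; python3 held.py 22.4
```

```text
move [1.3 0.5] 0.5 turn [ 0.0016 -0.0052 -0.0001] pos [542.4 277.4 119.9] F [-8.  -2.2  0.7] w 0.512 rackxy [-0.934 -0.357] inrack -66.8 -0.0
[542.4 277.4 119.9] [-8.  -2.2  0.7]
dz [65.33 -0.54 24.  ] 0.4 0.9853
pitch [64.33 -0.49 -2.63] -0.044 0.9846
cols 270 366 toprow 145
```

>>> arm_command(plan=[[-0.2,0,-2,0,0,0,1],[0,0,-3,0,0,0,1],[0,0,-3,0,0,0,1],[0,0,-3,0,0,0,1],[0,0,-3,0,0,0,1],[0,0,-1,0,0,0,1],[0,0,0,0,0,0,1]])

```text
clock: 44.7
tool_pos: [542.4, 277.5, 104.7]
orientation: [3.141, -0.005, -2.777]
contact_force: [-4.3, -1.7, -2.5]
gripper_width: 0.508
gripper_force: 58.0
```

>>> arm_command(plan=[[0,0,-1.5,0,0,0,1],[0,0,-1.5,0,0,0,1],[0,0,0,0,0,0,1]])

```text
clock: 45.0
tool_pos: [542.4, 277.5, 102.2]
orientation: [3.141, -0.005, -2.777]
contact_force: [-7.2, -2.2, 1.9]
gripper_width: 0.513
gripper_force: 58.0
```

>>> arm_command(plan=[[0,0,-1,0,0,0,1],[0,0,-1,0,0,0,1],[0,0,0,0,0,0,1]])

```text
clock: 45.3
tool_pos: [542.4, 277.6, 101.4]
orientation: [3.141, -0.005, -2.776]
contact_force: [-12.5, -4.6, 9.7]
gripper_width: 0.514
gripper_force: 58.0
```

```bash
python3 tgt.py 1 0 0 65.4 22.4; python3 held.py 22.4
```

```text
move [1.3 0.4] 1.0 turn [ 0.0012 -0.0044 -0.0002] pos [542.4 277.6 101.4] F [-12.5  -4.6   9.7] w 0.514 rackxy [-0.934 -0.357] inrack -66.7 0.1
[542.4 277.6 101.4] [-12.5  -4.6   9.7]
dz [65.37 -0.6  24.05] 0.401 0.991
pitch [64.82 -0.62 -1.84] -0.031 0.9882
cols 268 366 toprow 145
```

Same vertical stop at home height. Release and move to the third cradle.

>>> arm_command(plan=[[0,0,0,0,0,0,0.3],[0,0,0,0,0,0,0.3],[0,0,0,0,0,0,0.3],[0,0,20,0,0,0,0.3],[0,0,30,0,0,0,0.2],[-10,-4,40,0,0,0,0],[-10,-20,40,0,0,0,0],[-7,-35,10,0,0,-0.05,0],[-7,-35,0,0,0,-0.05,0],[-6,-35,0,0,0,-0.05,0],[-6,-35,0,0,0,-0.05,0],[-6,-35,0,0,0,-0.05,0],[-6,-35,0,0,0,-0.05,0],[-6,-35,0,0,0,-0.05,0],[-6,-35,0,0,0,-0.05,0],[-6,-35,0,0,0,-0.05,0],[-6,-35,0,0,0,-0.05,0],[-6,-35,0,0,0,-0.05,0],[-6,-35,0,0,0,-0.05,0],[-6,-35,0,0,0,-0.05,0]])

```text
clock: 47.4
tool_pos: [443.0, -202.9, 240.6]
orientation: [3.141, -0.002, 2.855]
contact_force: [0.1, 0.2, -0.2]
gripper_width: 1.002
gripper_force: 0.0
```

>>> arm_command(plan=[[-6,-35,-20,0,0,-0.05,0],[-5,-35,-30,0,0,0,0],[0,0,-30,0,0,0,0],[0,0,-30,0,0,0,0],[0,0,-30,0,0,0,0],[0,0,0,0,0,0,0],[0,0,0,0,0,0,0],[0,0,0,0,0,0,0]])

```text
clock: 48.2
tool_pos: [433.3, -272.1, 102.5]
orientation: [-3.141, 0.0, 2.807]
contact_force: [-0.5, 0.7, 0.2]
gripper_width: 0.996
gripper_force: 0.0
```

```bash
python3 chk.py; python3 pre.py 503.7 -292.6 -.336
```

```text
48.2 [ 433.3 -272.1  102.5] [-3.141  0.     2.807]
top [441.0, 238.0] 0.9 [ 504.73 -293.62   -0.35] 0.553
top home 1 (np.float64(0.934), 76, np.float64(-0.7), np.float64(0.2), np.float64(0.004))
top home 0 (np.float64(0.941), 76, np.float64(-1.2), np.float64(1.5), np.float64(0.012))
scene [333.8, 329.5] 0.57 [ 503.08 -293.92   -0.35] 0.507
pose [ 503.5 -292.2] -0.33 iou 0.981 move [9.9 0.4] -72.9 turn [ 0.0003 -0.0006  0.0043] tcp [ 433.  -271.9  101.9]
```

>>> arm_command(plan=[[9.9,0.4,-20,0,0,0.004,0],[0,0,-25,0,0,0,0],[0,0,-20,0,0,0,0],[0,0,-8,0,0,0,0],[0,0,0,0,0,0,0],[0,0,0,0,0,0,0],[0,0,0,0,0,0,1],[0,0,0,0,0,0,1],[0,0,0,0,0,0,1],[0,0,0,0,0,0,1],[0,0,0,0,0,0,1],[0,0,0,0,0,0,1],[0,0,0,0,0,0,1]], squeeze=58)

```text
clock: 49.8
tool_pos: [442.2, -270.9, 27.4]
orientation: [3.141, -0.003, 2.811]
contact_force: [2.1, 3.8, 2.3]
gripper_width: 0.511
gripper_force: 58.0
```

```bash
python3 held.py 23.5; python3 tgt.py 2 30 18 64 23.5
```

```text
[ 442.2 -270.9   27.4] [2.1 3.8 2.3]
dz [ 6.535e+01 -2.000e-02  2.315e+01] 0.386 0.9913
pitch [ 6.55e+01 -2.00e-02  4.10e-01] 0.007 0.9915
cols 269 367 toprow 145
move [110.5 445.2] 94.1 turn [-4.000e-04 -2.700e-03  6.958e-01] pos [ 442.2 -270.9   27.4] F [2.4 5.4 1.7] w 0.511 rackxy [-0.946  0.325] inrack -356.2 -476.4
```

>>> arm_command(plan=[[0,0,15,0,0,0,1],[0,0,40,0,0,0,1],[0,0,45,0,0,0,1],[0,0,45,0,0,0,1],[0,0,45,0,0,0,1],[0,0,22.6,0,0,0,1],[8.4,34.2,0,0,0,0.0535,1],[8.4,34.2,0,0,0,0.0535,1],[8.4,34.2,0,0,0,0.0535,1],[8.4,34.2,0,0,0,0.0535,1],[8.4,34.2,0,0,0,0.0535,1],[8.4,34.2,0,0,0,0.0535,1],[8.4,34.2,0,0,0,0.0535,1],[8.4,34.2,0,0,0,0.0535,1],[8.4,34.2,0,0,0,0.0535,1],[8.4,34.2,0,0,0,0.0535,1],[8.4,34.2,0,0,0,0.0535,1],[8.4,34.2,0,0,0,0.0535,1],[8.4,34.2,0,0,0,0.0535,1],[0,0,0,0,0,0,1]])

```text
clock: 51.9
tool_pos: [551.1, 176.9, 240.0]
orientation: [3.141, -0.003, -2.772]
contact_force: [-1.5, -0.6, -3.6]
gripper_width: 0.513
gripper_force: 58.0
```

>>> arm_command(plan=[[0,0,-30,0,0,0,1],[0,0,-35,0,0,0,1],[0,0,-30,0,0,0,1],[0,0,-20,0,0,0,1],[0,0,0,0,0,0,1],[0,0,0,0,0,0,1],[0,0,0,0,0,0,1],[0,0,0,0,0,0,1]])

```text
clock: 52.7
tool_pos: [552.4, 173.8, 127.0]
orientation: [-3.141, 0.0, -2.777]
contact_force: [-0.5, 0.0, -1.8]
gripper_width: 0.512
gripper_force: 58.0
```

```bash
python3 held.py 22.4; python3 tgt.py 2 30 18 65.4 22.4
```

```text
[552.4 173.8 127. ] [-0.5  0.  -1.8]
dz [65.37 -0.52 23.15] 0.386 0.9906
pitch [65.1  -0.51 -0.72] -0.012 0.9901
cols 269 368 toprow 145
move [-0.6  0. ] -5.9 turn [ 0.0003 -0.0008  0.0005] pos [552.  173.8 126.3] F [-0.1  0.  -2.2] w 0.513 rackxy [-0.934 -0.357] inrack -94.8 -100.2
```

>>> arm_command(plan=[[-0.5,0,-5,0,0,0,1],[0,0,0,0,0,0,1],[0,0,0,0,0,0,1],[3.74,1.43,0,0,0,0,1],[3.74,1.43,0,0,0,0,1],[3.74,1.43,0,0,0,0,1],[2.8,1.07,0,0,0,0,1],[0,0,0,0,0,0,1]])

```text
clock: 53.6
tool_pos: [565.2, 179.2, 119.8]
orientation: [3.141, -0.003, -2.777]
contact_force: [0.4, -0.6, -2.1]
gripper_width: 0.512
gripper_force: 58.0
```

```bash
python3 tgt.py 2 15 18 65.4 22.4
```

```text
move [ 0.2 -0.1] 0.6 turn [ 0.0006 -0.0028  0.0003] pos [565.2 179.2 119.8] F [ 0.4 -0.6 -2.1] w 0.512 rackxy [-0.934 -0.357] inrack -80.6 -99.9
```

>>> arm_command(plan=[[0.2,0,0.6,0,0,0,1],[1.87,0.71,0,0,0,0,1],[1.87,0.71,0,0,0,0,1],[1.87,0.71,0,0,0,0,1],[0.93,0.36,0,0,0,0,1],[0,0,0,0,0,0,1]])

```text
clock: 54.2
tool_pos: [571.3, 181.5, 120.3]
orientation: [3.141, -0.004, -2.777]
contact_force: [-1.6, -1.5, -1.5]
gripper_width: 0.515
gripper_force: 58.0
```

>>> arm_command(plan=[[1.87,0.71,0,0,0,0,1],[1.87,0.71,0,0,0,0,1],[1.4,0.54,0,0,0,0,1],[0,0,0,0,0,0,1]])

```text
clock: 54.6
tool_pos: [576.6, 183.6, 120.3]
orientation: [3.141, -0.003, -2.777]
contact_force: [-3.2, -1.9, -1.3]
gripper_width: 0.514
gripper_force: 58.0
```

```bash
python3 tgt.py 2 3 18 65.4 22.4; python3 held.py 22.4
```

```text
move [ 0.  -0.1] 0.1 turn [ 0.0008 -0.0033  0.0003] pos [576.6 183.6 120.3] F [-3.2 -1.9 -1.3] w 0.514 rackxy [-0.934 -0.357] inrack -68.4 -99.9
[576.6 183.6 120.3] [-3.2 -1.9 -1.3]
dz [65.28 -0.43 23.05] 0.384 0.9891
pitch [65.19 -0.42 -0.13] -0.002 0.9884
cols 269 368 toprow 145
```

>>> arm_command(plan=[[1.4,0.54,0,0,0,0,1],[0.93,0.36,0,0,0,0,1],[0,0,0,0,0,0,1]])

```text
clock: 55.0
tool_pos: [577.9, 184.0, 120.1]
orientation: [3.141, -0.006, -2.777]
contact_force: [-8.3, -4.2, 1.6]
gripper_width: 0.508
gripper_force: 58.0
```

```bash
python3 tgt.py 2 0 18 65.4 22.4
```

```text
move [1.5 0.5] 0.3 turn [ 0.0018 -0.0056  0.0002] pos [577.9 184.  120.1] F [-8.3 -4.2  1.6] w 0.508 rackxy [-0.934 -0.357] inrack -67.0 -100.0
```

>>> arm_command(plan=[[-0.2,0,-2,0,0,0,1],[0,0,-3,0,0,0,1],[0,0,-3,0,0,0,1],[0,0,-3,0,0,0,1],[0,0,-3,0,0,0,1],[0,0,-1,0,0,0,1],[0,0,0,0,0,0,1]])

```text
clock: 55.7
tool_pos: [577.8, 184.2, 104.9]
orientation: [3.141, -0.005, -2.777]
contact_force: [-7.0, -3.3, -1.3]
gripper_width: 0.512
gripper_force: 58.0
```

>>> arm_command(plan=[[0,0,-1.5,0,0,0,1],[0,0,-1.5,0,0,0,1],[0,0,0,0,0,0,1]])

```text
clock: 56.0
tool_pos: [577.8, 184.2, 102.2]
orientation: [3.141, -0.005, -2.777]
contact_force: [-7.6, -3.0, 2.1]
gripper_width: 0.513
gripper_force: 58.0
```

>>> arm_command(plan=[[0,0,-1,0,0,0,1],[0,0,-1,0,0,0,1],[0,0,0,0,0,0,1]])

```text
clock: 56.3
tool_pos: [577.9, 184.2, 101.5]
orientation: [3.141, -0.005, -2.777]
contact_force: [-14.3, -5.4, 10.2]
gripper_width: 0.513
gripper_force: 58.0
```

>>> arm_command(plan=[[0,0,0,0,0,0,0.3],[0,0,0,0,0,0,0.3],[0,0,0,0,0,0,0.3],[0,0,20,0,0,0,0.3],[0,0,30,0,0,0,0.2],[-5,-4,40,0,0,0,0],[-10,-20,40,0,0,0,0],[-10,-25,10,0,0,-0.05,0],[-10,-30,0,0,0,-0.05,0],[-10,-30,0,0,0,-0.05,0],[-10,-30,0,0,0,-0.05,0],[-10,-30,0,0,0,-0.05,0],[-10,-30,0,0,0,-0.05,0],[-10,-30,0,0,0,-0.05,0],[-10,-30,0,0,0,-0.05,0],[0,0,0,0,0,0,0],[0,0,0,0,0,0,0]])

```text
clock: 58.0
tool_pos: [484.0, -74.9, 240.7]
orientation: [3.141, -0.002, 3.105]
contact_force: [-0.6, -0.0, 0.5]
gripper_width: 0.998
gripper_force: 0.0
```

```bash
python3 chk.py
cat > veh.py <<'E'
from pose import *
np.set_printoptions(suppress=True)
o=arm.get_obs();print(o["clock"],o["tool_pos"].round(1),o["orientation"].round(3))
for n in("top","scene","wrist"):
    f,c,_=shot(n)
    for l,L,G in(("van_a",110,[(461,104,1.5),(591,-121,1.75)]),("wagon",98,[(615,-275,1.48)])):
        for d in arm.regions_of(f,l):
            if d["p"]<.3: continue
            g=min(G,key=lambda g:np.hypot(*(proj(c,[[g[0],g[1],27]])[0]-d["at"])))
            p,i=fit(c,d["region"],VEH(L),g);print(n,l,round(d["p"],2),p.round(2),round(i,3))
E
python3 veh.py
```

```text
58.0 [484.  -74.9 240.7] [ 3.141 -0.002  3.105]
top home 0 (np.float64(0.913), 76, np.float64(-1.8), np.float64(0.5), np.float64(0.004))
top home 2 (np.float64(0.939), 76, np.float64(-1.0), np.float64(-0.7), np.float64(-0.007))
top home 1 (np.float64(0.927), 76, np.float64(-0.6), np.float64(-0.1), np.float64(0.01))
scene home 0 (np.float64(0.873), 76, np.float64(-2.9), np.float64(0.8), np.float64(0.018))
scene home 1 (np.float64(0.789), 76, np.float64(-3.6), np.float64(0.9), np.float64(0.025))
scene home 2 (np.float64(0.36), 76, np.float64(-12.9), np.float64(7.1), np.float64(0.096))
58.2 [484.1 -73.6 240.4] [ 3.141 -0.003  3.108]
top van_a 0.89 [462.68 105.74   1.5 ] 0.853
top wagon 0.59 [ 615.   -275.      1.48] 0.0
scene van_a 0.77 [ 589.75 -127.45    1.69] 0.862
scene van_a 0.61 [459.34 102.44   1.43] 0.843
scene wagon 0.89 [ 615.78 -273.16    1.34] 0.654
wrist van_a 0.89 [ 592.45 -122.46    1.74] 0.779
wrist van_a 0.67 [460.23 105.7    1.45] 0.868
wrist wagon 0.69 [ 595.18 -272.49    2.24] 0.08
```

Run:
```python
from pose import *
from scipy.optimize import least_squares
f,c,_=shot("scene"); ft,ct,_=shot("top")
b=onplane(c,[(360.7,224)],5)[0];print("box corner",b.round(0))
for h in(60,70,80,90,100,110):print(h,proj(c,[b+[0,0,h]])[0].round(1),"obs 361.7,201.7")
# top view corners of box top for several heights vs bottom corner
g=ft["img"].astype(int)
A=Ro.from_rotvec([0,0,.365])
for k in range(3):
    y=100*(1-k)
    for nm,P in(("tip",[-8,y,121]),("win above",[-5,y,127]),("plate",[-5,y+20,120])):
        u=proj(ct,[A.apply(P)+[603.7,300.9,0]])[0];r=u.round().astype(int)
        print(k,nm,u.round(1),g[r[1]-1:r[1]+2,r[0]-1:r[0]+2].mean((0,1)).round(0), g[r[1]-3:r[1]+4,r[0]-3:r[0]+4].sum(2).max())
```

```text
box corner [692. -25.   5.]
60 [362.3 209. ] obs 361.7,201.7
70 [362.5 206.5] obs 361.7,201.7
80 [362.8 203.8] obs 361.7,201.7
90 [363.1 201.2] obs 361.7,201.7
100 [363.3 198.5] obs 361.7,201.7
110 [363.6 195.8] obs 361.7,201.7
0 tip [177. 212.] [109. 118. 121.] 562
0 win above [175.8 210.5] [135. 148. 154.] 562
0 plate [169.1 214.4] [58. 61. 62.] 390
1 tip [214.9 195.4] [123. 135. 138.] 546
1 win above [213.8 193.8] [122. 135. 139.] 546
1 plate [207.  197.7] [61. 65. 66.] 467
2 tip [251.8 179. ] [112. 122. 125.] 576
2 win above [251.  177.4] [104. 114. 119.] 576
2 plate [244.1 181.3] [58. 61. 62.] 527
```

All three windows show an equally bright bolt, so all three arms are latched. The box top is about z 93, below the gripper body's path. Now the first van.

>>> arm_command(plan=[[-1.8,7,0,0,0,-0.1254,0],[-1.8,7,0,0,0,-0.1254,0],[-1.8,7,0,0,0,-0.1254,0],[-1.8,7,0,0,0,-0.1254,0],[-1.8,7,0,0,0,-0.1254,0],[-1.8,7,0,0,0,-0.1254,0],[-1.8,7,0,0,0,-0.1254,0],[-1.8,7,0,0,0,-0.1254,0],[-1.8,7,0,0,0,-0.1254,0],[-1.8,7,0,0,0,-0.1254,0],[-1.8,7,0,0,0,-0.1254,0],[-1.8,7,0,0,0,-0.1254,0],[-1.8,7,0,0,0,-0.1254,0],[0,0,0,0,0,0,0],[0,0,0,0,0,0,0],[0,0,0,0,0,0,0]])

```text
clock: 60.35
tool_pos: [460.4, 16.2, 240.4]
orientation: [3.141, -0.003, 1.479]
contact_force: [-0.5, -0.0, 0.3]
gripper_width: 0.999
gripper_force: 0.0
```

```bash
cat > vw.py <<'E'
# wrist look at vehicle: label L guess -> pose and move to grasp (TCP z 49.5), tool yaw = veh yaw
import sys
from pose import *
l,L=sys.argv[1],float(sys.argv[2]);g=list(map(float,sys.argv[3:6]));f,c,o=shot("wrist")
k=proj(c,[[g[0],g[1],45]])[0]
for d in arm.regions_of(f,l):
    if np.hypot(*(k-d["at"]))>60 or d["p"]<.3: print("skip",d["at"],round(d["p"],2),k.round(0)); continue
    p,i=fit(c,d["region"],VEH(L),g);x=np.nonzero(d["region"])
    R=Ro.from_euler("xyz",o["orientation"])
    print("p",round(d["p"],2),"pose",p.round(3),"iou",round(i,3),"rows",x[0].min(),x[0].max(),"move",(p[:2]-o["tool_pos"][:2]).round(1),(49.5-o["tool_pos"][2]).round(1),"turn",(Ro.from_euler("xyz",[np.pi,0,p[2]])*R.inv()).as_rotvec().round(4),"tcp",o["tool_pos"].round(1))
E
python3 vw.py van_a 110 461.5 104.5 1.47
```

```text
p 0.89 pose [461.255 102.703   1.483] iou 0.887 rows 58 153 move [ 0.9 86.5] -190.9 turn [-0.0029  0.0008  0.0043] tcp [460.4  16.2 240.4]
skip [426.0, 241.3] 0.56 [311. 109.]
```

```bash
cat > vl.py <<'E'
import sys
from pose import *
l=sys.argv[1];g=list(map(float,sys.argv[2:5]));f,c,o=shot("wrist");k=proj(c,[[g[0],g[1],45]])[0]
d=min(arm.regions_of(f,l),key=lambda d:np.hypot(*(k-d["at"])));r=d["region"].astype(float)
def J(p):
    b=[box(-p[3]/2,p[3]/2,-p[4]/2,p[4]/2,13,p[5])]
    m=mask(c,b,[g[0]+p[0],g[1]+p[1],g[2]+p[2]/60],5);return 1-np.minimum(m,r).sum()/np.maximum(m,r).sum()
p0=np.array([0,0,0,106,34,44.]);s=minimize(J,p0,method="Nelder-Mead",options=dict(initial_simplex=[p0]+[p0+np.eye(6)[i]*4 for i in range(6)],maxiter=400,fatol=1e-5,xatol=.02))
print((s.x[:2]+g[:2]).round(1),round(g[2]+s.x[2]/60,3),s.x[3:].round(1),1-s.fun, [len(r),r.sum()])
q=onplane(c,np.argwhere(r>0)[:,::-1],45)[:,:2];print(cv2.minAreaRect(q.astype(np.float32)))
E
python3 vl.py van_a 461.3 102.7 1.483
```

```text
[461.1 106.3] 1.481 [99.2 32.9 45.4] 0.9757165829523459 [400, np.float64(2881.0)]
((461.5835266113281, 106.80644989013672), (101.25094604492188, 34.66216278076172), 83.72940063476562)
```

>>> arm_command(plan=[[0.2,22.5,-20,0,0,0.002,0.3],[0.2,22.5,-20,0,0,0,0.3],[0.2,22.5,-20,0,0,0,0.3],[0.2,22.3,-20,0,0,0,0.3],[0,0,-30,0,0,0,0.3],[0,0,-30,0,0,0,0.3],[0,0,-25,0,0,0,0.3],[0,0,-16,0,0,0,0.3],[0,0,0,0,0,0,0.3],[0,0,0,0,0,0,0.3],[0,0,0,0,0,0,0.3]])

```text
clock: 61.65
tool_pos: [462.2, 106.3, 60.8]
orientation: [3.139, -0.003, 1.478]
contact_force: [-0.7, -0.0, 0.1]
gripper_width: 0.7
gripper_force: 0.0
```

```bash
python3 vl.py van_a 461.3 106 1.483; python3 -c "
from h import *
o=arm.get_obs();print(o['tool_pos'],o['orientation'])"
```

```text
[461.7 109. ] 1.475 [103.3  32.7  43. ] 0.7953515304257853 [400, np.float64(7977.0)]
((461.878662109375, 108.55964660644531), (109.47177124023438, 33.7321662902832), 84.62212371826172)
[462.22340671 106.33057924  60.85357549] [ 3.13875929 -0.00351051  1.47806088]
```

>>> arm_command(plan=[[0,0,-11.3,0.002,0,0,0.3],[0,0,0,0,0,0,0.3],[0,0,0,0,0,0,0.3],[0,0,0,0,0,0,1],[0,0,0,0,0,0,1],[0,0,0,0,0,0,1],[0,0,0,0,0,0,1],[0,0,0,0,0,0,1],[0,0,0,0,0,0,1],[0,0,0,0,0,0,1]], squeeze=30)

```text
clock: 62.75
tool_pos: [461.2, 106.3, 48.2]
orientation: [3.141, -0.005, 1.478]
contact_force: [-0.8, -0.7, 0.6]
gripper_width: 0.364
gripper_force: 30.0
```

>>> arm_command(plan=[[0,0,10,0,0,0,1],[0,0,25,0,0,0,1],[0,0,40,0,0,0,1],[0,0,40,0,0,0,1],[0,0,40,0,0,0,1],[0,0,35,0,0,0,1],[0,0,0,0,0,0,1],[0,0,0,0,0,0,1]])

```text
clock: 63.55
tool_pos: [461.5, 106.3, 239.2]
orientation: [3.139, -0.005, 1.478]
contact_force: [-0.1, -0.1, -1.9]
gripper_width: 0.36
gripper_force: 30.0
```

```bash
cat > vh.py <<'E'
# held vehicle in wrist view: outer end offset along tool x; compare rows of end edge. args label dz(tcp above wheels) L
import sys
from pose import *
l,dz,L=sys.argv[1],float(sys.argv[2]),float(sys.argv[3]);f,c,o=shot("wrist");T=Ro.from_euler("xyz",o["orientation"])
def P(v): return T.apply(np.array(v)*[1,-1,-1])+o["tool_pos"]   # v: x along tool x, y, z up rel. TCP
R=[d for d in arm.regions_of(f,l) if d["region"][:230,300:340].sum()>100]
print([(round(d["p"],2),d["at"]) for d in R])
r=R[0]["region"].astype(float);r[225:]=0;xs=np.nonzero(r[150:225].sum(0))[0];ys=np.nonzero(r[:,310:326].sum(1))[0]
print("cols",xs.min(),xs.max(),"top row",ys.min())
for e in(L/2-5,L/2,): print(e,"top edge z44 row",proj(c,[P([e,0,44-dz])])[0].round(1),"bottom z13",proj(c,[P([e,0,13-dz])])[0].round(1),"wheel z0",proj(c,[P([e,0,-dz])])[0].round(1))
print("px/mm",(proj(c,[P([56,0,44-dz])])-proj(c,[P([55,0,44-dz])])).round(2),"edges",proj(c,[P([40,s*17,44-dz]) for s in(1,-1)]).round(0).tolist())
print(o["tool_pos"].round(1),o["orientation"].round(3),o["gripper_width"])
E
python3 vh.py van_a 44.5 110
```

```text
[(0.78, [315.5, 232.9])]
cols 285 350 top row 153
50.0 top edge z44 row [316.5 167.8] bottom z13 [316.7 160.4] wheel z0 [316.8 158.1]
55.0 top edge z44 row [316.5 157.6] bottom z13 [316.7 152. ] wheel z0 [316.8 150.2]
px/mm [[-0.   -2.05]] edges [[283.0, 188.0], [350.0, 188.0]]
[461.5 106.3 239.2] [ 3.139 -0.005  1.478] 0.3597056572541896
```

The van is held centred: width 33.7 mm, end row within 1 mm of prediction. Carry it to place 0.

>>> arm_command(plan=[[3.3,19,0,0,0,0.145,1],[3.3,19,0,0,0,0.145,1],[3.3,19,0,0,0,0.145,1],[3.3,19,0,0,0,0.145,1],[3.3,19,0,0,0,0.145,1],[3.3,19,0,0,0,0.145,1],[3.3,19,0,0,0,0.145,1],[3.3,19,0,0,0,0.145,1],[3.3,19,0,0,0,0.145,1],[3.3,19,0,0,0,0.145,1],[3.3,19,0,0,0,0.145,1],[3.3,19,0,0,0,0.145,1],[3.3,19,0,0,0,0.145,1],[3,18,0,0,0,0.144,1],[0,0,-30,0,0,0,1],[0,0,-30,0,0,0,1],[0,0,-15,0,0,0,1],[0,0,0,0,0,0,1],[0,0,0,0,0,0,1],[0,0,0,0,0,0,1]])

```text
clock: 65.65
tool_pos: [507.9, 371.7, 165.0]
orientation: [3.141, -0.002, -2.776]
contact_force: [0.0, -0.2, -0.2]
gripper_width: 0.364
gripper_force: 30.0
```

```bash
cat > vt.py <<'E'
# python3 vt.py place y_off dz xin : remaining move to have vehicle on trough floor
import sys
from h import *
k=int(sys.argv[1]);yo,dz,xi=map(float,sys.argv[2:5]);A=.365
xh=np.array([np.cos(A),np.sin(A)]);yh=np.array([-xh[1],xh[0]])
t=np.array([604.8,301.3])+yh*(100*(1-k)+yo)+xh*xi
o=arm.get_obs();p=o["tool_pos"];R=Ro.from_euler("xyz",o["orientation"])
print("move",(t-p[:2]).round(1),round(84+dz-p[2],1),"turn",(Ro.from_euler("xyz",[np.pi,0,A+np.pi])*R.inv()).as_rotvec().round(4),"pos",p.round(1),"F",o["contact_force"].round(1),"t",o["clock"])
E
python3 vt.py 0 .5 43.2 -66; python3 vh.py van_a 43.2 110; python3 chk.py | grep home
```

```text
move [-0.6 -0.1] -37.8 turn [ 0.0002 -0.0025 -0.0002] pos [507.9 371.7 165. ] F [ 0.  -0.2 -0.2] t 65.65
[(0.92, [315.3, 232.6])]
cols 285 350 top row 153
50.0 top edge z44 row [318.6 168. ] bottom z13 [318.4 160.5] wheel z0 [318.3 158.1]
55.0 top edge z44 row [318.6 157.7] bottom z13 [318.4 152. ] wheel z0 [318.4 150.2]
px/mm [[ 0.   -2.07]] edges [[284.0, 188.0], [353.0, 188.0]]
[507.9 371.7 165. ] [ 3.141e+00 -2.000e-03 -2.776e+00] 0.3640080403598866
top home 2 (np.float64(0.91), 76, np.float64(-0.7), np.float64(-0.5), np.float64(-0.002))
top home 1 (np.float64(0.912), 98, np.float64(-7.5), np.float64(-3.9), np.float64(-0.01))
scene home 0 (np.float64(0.75), 76, np.float64(-5.1), np.float64(-10.2), np.float64(-0.095))
scene home 1 (np.float64(0.927), 76, np.float64(-2.6), np.float64(0.2), np.float64(0.02))
scene home 2 (np.float64(0.853), 76, np.float64(-2.8), np.float64(-1.0), np.float64(0.023))
```

>>> arm_command(plan=[[-0.5,-0.1,-10,0,0,0,1],[0,0,-8,0,0,0,1],[0,0,-5,0,0,0,1],[0,0,-5,0,0,0,1],[0,0,-4,0,0,0,1],[0,0,0,0,0,0,1],[0,0,0,0,0,0,1]])

```text
clock: 66.65
tool_pos: [506.5, 371.2, 131.2]
orientation: [3.141, -0.005, -2.776]
contact_force: [0.0, -0.1, -1.6]
gripper_width: 0.365
gripper_force: 30.0
```

```bash
python3 vt.py 0 .5 43.2 -66
```

```text
move [0.8 0.4] -4.0 turn [ 0.0016 -0.0048 -0.0005] pos [506.5 371.2 131.2] F [ 0.  -0.1 -1.6] t 66.65
```

>>> arm_command(plan=[[0.5,0.2,-2,0,0,0,1],[0,0,-1.5,0,0,0,1],[0,0,-1,0,0,0,1],[0,0,0,0,0,0,1],[0,0,0,0,0,0,1]])

```text
clock: 67.15
tool_pos: [507.0, 371.4, 126.6]
orientation: [3.141, -0.005, -2.776]
contact_force: [0.3, 0.8, -1.0]
gripper_width: 0.359
gripper_force: 30.0
```

>>> arm_command(plan=[[0,0,-1.5,0,0,0,1],[0,0,0,0,0,0,1]])

```text
clock: 67.35
tool_pos: [507.2, 371.5, 126.0]
orientation: [3.141, -0.004, -2.776]
contact_force: [-1.2, -0.6, 2.5]
gripper_width: 0.36
gripper_force: 30.0
```

>>> arm_command(plan=[[0,0,0.5,0,0,0,0.52],[0,0,0,0,0,0,0.5],[0,0,0,0,0,0,0.48],[0,0,10,0,0,0,0.45],[0,0,30,0,0,0,0.4],[0,0,40,0,0,0,0.3],[0,-10,40,0,0,-0.14,0.3],[5,-30,0,0,0,-0.14,0.3],[5,-35,0,0,0,-0.14,0.3],[5,-35,0,0,0,-0.14,0.3],[5,-35,0,0,0,-0.14,0.3],[5,-35,0,0,0,-0.14,0.3],[5,-35,0,0,0,-0.14,0.3],[6,-35,0,0,0,-0.14,0.3],[6,-35,0,0,0,-0.14,0.3],[6,-35,0,0,0,-0.14,0.3],[6,-35,0,0,0,-0.14,0.3],[6,-35,0,0,0,-0.14,0.3],[6,-35,0,0,0,-0.1,0.3],[6,-35,0,0,0,0,0.3]])

```text
clock: 69.35
tool_pos: [579.2, -90.2, 246.6]
orientation: [3.14, -0.005, 1.723]
contact_force: [0.3, 0.0, -0.1]
gripper_width: 0.698
gripper_force: 0.0
```

>>> arm_command(plan=[[6,-35,0,0,0,0,0.3],[6,-35,0,0,0,0,0.3],[6,-35,0,0,0,0,0.3],[6,-35,0,0,0,0,0.3],[4,-10,0,0,0,0,0.3],[0,0,0,0,0,0,0.3],[0,0,0,0,0,0,0.3]])

```text
clock: 70.05
tool_pos: [607.0, -237.7, 245.8]
orientation: [3.141, -0.006, 1.727]
contact_force: [0.0, 0.6, 0.3]
gripper_width: 0.704
gripper_force: 0.0
```

```bash
python3 vl.py van_a 592 -122 1.74; python3 chk.py
python3 - <<'E'
from pose import *
M=[]
for n in("scene","top"):
    f,c,_=shot(n);h=cv2.cvtColor(f["img"],cv2.COLOR_RGB2HSV);m=cv2.inRange(h,(85,70,60),(105,255,255));M.append((c,m,f))
G=np.stack(np.meshgrid(np.arange(600,760,4.),np.arange(-220,-20,4.),np.arange(0,160,4.),indexing="ij"),-1).reshape(-1,3)
k=np.ones(len(G),bool)
for c,m,f in M:
    q=proj(c,G).round().astype(int);k&=m[q[:,1].clip(0,399),q[:,0].clip(0,639)]>0
G=G[k];print(len(G));
for x in range(600,760,20):
    g=G[(G[:,0]>=x)&(G[:,0]<x+20)]
    if len(g):print(x,"zmax",g[:,2].max(),"y",g[:,1].min(),g[:,1].max())
# van in place 0
for c,m,f in M:
    for d in arm.regions_of(f,"van_a"):
        if d["p"]>.3:
            p,i=fit(c,d["region"],VEH(104),(545.0-0*1,0,0) if 0 else (507.3,371.6,.365),82) if np.hypot(*(proj(c,[[507,371,105]])[0]-d["at"]))<25 else (np.array(d["at"]),0);print(p.round(2),round(i,3))
E
```

```text
[ 593.1 -125.2] 1.713 [99.8 33.  43.7] 0.9701865449599388 [400, np.float64(2906.0)]
((592.7493286132812, -124.69503784179688), (34.42577362060547, 102.44416046142578), 7.940299034118652)
70.15 [ 607.1 -237.1  245.9] [ 3.141 -0.005  1.728]
top home 1 (np.float64(0.94), 80, np.float64(-2.2), np.float64(-1.2), np.float64(0.002))
top home 0 (np.float64(0.447), 80, np.float64(-2.1), np.float64(-0.1), np.float64(0.011))
top [284.8, 157.9] 0.56 [0. 0. 0.] 0
scene home 0 (np.float64(0.494), 76, np.float64(-3.9), np.float64(0.4), np.float64(0.021))
scene home 2 (np.float64(0.907), 76, np.float64(-3.8), np.float64(0.4), np.float64(0.033))
scene home 1 (np.float64(0.919), 76, np.float64(-4.1), np.float64(-1.1), np.float64(0.023))
3711
620 zmax 140.0 y -144.0 -132.0
640 zmax 136.0 y -156.0 -96.0
660 zmax 108.0 y -168.0 -88.0
680 zmax 104.0 y -168.0 -80.0
700 zmax 100.0 y -168.0 -80.0
720 zmax 56.0 y -152.0 -112.0
740 zmax 8.0 y -120.0 -116.0
[355.7 255.7] 0
[5.0257e+02 3.6358e+02 4.9000e-01] 0.783
[377.9 191. ] 0
[5.0614e+02 3.6954e+02 3.6000e-01] 0.939
```

Run:
```python
from pose import *
M=[]
for n in("scene","top","wrist"):
    f,c,_=shot(n);h=cv2.cvtColor(f["img"],cv2.COLOR_RGB2HSV);m=cv2.dilate(cv2.inRange(h,(85,70,50),(105,255,255)),np.ones((3,3),np.uint8));M.append((c,m))
    ys,xs=np.nonzero(m);print(n,len(xs),xs.min(),xs.max(),ys.min(),ys.max())
G=np.stack(np.meshgrid(np.arange(600,760,3.),np.arange(-220,-20,3.),np.arange(0,160,3.),indexing="ij"),-1).reshape(-1,3)
k=np.ones(len(G),bool)
for c,m in M:
    q=proj(c,G).round().astype(int);k&=m[q[:,1].clip(0,399),q[:,0].clip(0,639)]>0
G=G[k];print(len(G))
for x in range(600,760,15):
    g=G[(G[:,0]>=x)&(G[:,0]<x+15)]
    if len(g):t=g[g[:,2].argmax()];print(x,"top",t,"n",len(g), "y",g[:,1].min(),g[:,1].max())
```

```text
scene 2550 257 631 44 261
top 2547 89 494 6 209
wrist 4501 365 609 62 244
13046
630 top [ 636. -142.  147.] n 189 y -151.0 -124.0
645 top [ 645. -142.  138.] n 2041 y -163.0 -91.0
660 top [ 660. -127.  117.] n 3373 y -169.0 -82.0
675 top [ 687. -154.  117.] n 2912 y -169.0 -79.0
690 top [ 690. -151.  117.] n 2393 y -169.0 -79.0
705 top [ 705. -145.   99.] n 1509 y -160.0 -82.0
720 top [ 720. -142.   63.] n 567 y -160.0 -97.0
735 top [ 735. -127.   24.] n 62 y -133.0 -106.0
```

Run:
```python
from pose import *
from scipy import ndimage
V={}
for n in("scene","top","wrist"):
    f,c,_=shot(n);h=cv2.cvtColor(f["img"],cv2.COLOR_RGB2HSV);m=cv2.inRange(h,(85,90,50),(102,255,255))
    k=proj(c,[[680,-125,30]])[0];lab,nn=ndimage.label(m)
    i=min(range(1,nn+1),key=lambda i:1e9 if (lab==i).sum()<60 else np.hypot(*(np.argwhere(lab==i).mean(0)[::-1]-k)))
    b=lab==i;ys,xs=np.nonzero(b);print(n,k.round(0),b.sum(),"cols",xs.min(),xs.max(),"rows",ys.min(),ys.max(),"topmost col",xs[ys==ys.min()].mean())
    V[n]=(c,b)
G=np.stack(np.meshgrid(np.arange(600,760,2.),np.arange(-220,-20,2.),np.arange(0,160,2.),indexing="ij"),-1).reshape(-1,3);k=np.ones(len(G),bool)
for c,m in V.values():
    q=proj(c,G).round().astype(int);k&=m[q[:,1].clip(0,399),q[:,0].clip(0,639)]
G=G[k];print(len(G))
for x in range(600,760,10):
    g=G[(G[:,0]>=x)&(G[:,0]<x+10)]
    if len(g):print(x,"ztop",g[g[:,2].argmax()],"n",len(g),"y",g[:,1].min(),g[:,1].max())
c=V["scene"][0]
for z in(60,80,100,120):print(z,proj(c,[[660,-125,z],[690,-125,z]]).round(0).tolist())
```

```text
scene [381. 242.] 4 cols 455 457 rows 45 46 topmost col 456.5
top [375. 162.] 642 cols 359 389 rows 145 172 topmost col 381.5
wrist [394. 100.] 3807 cols 366 446 rows 63 138 topmost col 405.5
0
60 [[376.0, 237.0], [385.0, 233.0]]
80 [[377.0, 232.0], [386.0, 227.0]]
100 [[378.0, 227.0], [387.0, 222.0]]
120 [[378.0, 221.0], [387.0, 217.0]]
```

The cyan vise near van 2 may be about 110 mm high and close to the gripper body. I'll descend with the tool tilted 0.2 rad away from it; the van will align to the pads, and I straighten after lifting.

>>> arm_command(plan=[[-4,28,0,0.007,-0.05,-0.005,0.4],[-4,28,0,0.007,-0.05,-0.005,0.4],[-4,28,0,0.007,-0.05,-0.005,0.4],[-4.2,28,0,0.007,-0.048,0,0.4],[0,0,-40,0,0,0,0.4],[0,0,-40,0,0,0,0.4],[0,0,-30,0,0,0,0.4],[0,0,-10,0,0,0,0.4],[0,0,0,0,0,0,0.4],[0,0,0,0,0,0,0.4],[0,0,0,0,0,0,0.4]])

```text
clock: 71.95
tool_pos: [592.4, -127.3, 128.3]
orientation: [2.938, -0.002, 1.713]
contact_force: [0.4, -0.2, -0.4]
gripper_width: 0.602
gripper_force: 0.0
```

```bash
python3 -c "
from h import *
o=arm.get_obs();print(o['tool_pos'].round(1),o['contact_force'].round(1),Ro.from_euler('xyz',o['orientation']).as_matrix().round(3))"
```

```text
[ 592.4 -127.3  128.3] [ 0.4 -0.2 -0.4] [[-0.141  0.97   0.2  ]
 [ 0.99   0.138  0.03 ]
 [ 0.002  0.202 -0.979]]
```

>>> arm_command(plan=[[-1.5,2.1,-15,0,0,0,0.4],[0,0,-15,0,0,0,0.4],[0,0,-12,0,0,0,0.4],[0,0,-10,0,0,0,0.4],[0,0,-8,0,0,0,0.4],[0,0,-5,0,0,0,0.4],[0,0,0,0,0,0,0.4],[0,0,0,0,0,0,0.4]])

```text
clock: 72.75
tool_pos: [589.6, -124.6, 60.9]
orientation: [2.941, -0.003, 1.713]
contact_force: [0.8, 0.1, 0.3]
gripper_width: 0.598
gripper_force: 0.0
```

>>> arm_command(plan=[[0,0,-5,0,0,0,0.4],[0,0,-5,0,0,0,0.4],[0,0,-5,0,0,0,0.4],[0,0,0,0,0,0,0.4],[0,0,0,0,0,0,0.4]])

```text
clock: 73.25
tool_pos: [589.0, -124.4, 45.3]
orientation: [2.942, -0.004, 1.713]
contact_force: [0.5, -0.8, 1.0]
gripper_width: 0.602
gripper_force: 0.0
```

>>> arm_command(plan=[[1.5,-0.6,0,0,0,0,0.5],[0,0,0,0,0,0,1],[0,0,0,0,0,0,1],[0,0,0,0,0,0,1],[0,0,0,0,0,0,1],[0,0,0,0,0,0,1],[0,0,0,0,0,0,1],[0,0,0,0,0,0,1]], squeeze=30)

```text
clock: 74.05
tool_pos: [590.9, -125.3, 45.9]
orientation: [2.941, -0.003, 1.713]
contact_force: [-3.2, -1.0, 5.8]
gripper_width: 0.402
gripper_force: 28.9
```

>>> arm_command(plan=[[0,0,8,0,0,0,1],[0,0,20,0,0,0,1],[0,0,35,0,0,0,1],[0,0,40,0,0,0,1],[0,0,40,-0.007,0.05,0,1],[0,0,40,-0.007,0.05,0,1],[0,0,10,-0.007,0.05,0,1],[0,0,0,-0.007,0.05,0,1],[0,0,0,0,0,0,1],[0,0,0,0,0,0,1],[0,0,0,0,0,0,1]])

```text
clock: 75.15
tool_pos: [590.2, -125.0, 237.7]
orientation: [-3.139, -0.005, 1.712]
contact_force: [0.1, 0.3, -1.6]
gripper_width: 0.371
gripper_force: 29.5
```

```bash
for z in 38 42 46; do python3 vh.py van_a $z 110; done
```

```text
[(0.71, [316.4, 227.8])]
cols 285 349 top row 152
50.0 top edge z44 row [316.6 169.5] bottom z13 [316.8 161.6] wheel z0 [316.9 159. ]
55.0 top edge z44 row [316.6 158.8] bottom z13 [316.8 152.8] wheel z0 [316.9 150.9]
px/mm [[ 0.   -2.14]] edges [[281.0, 190.0], [352.0, 190.0]]
[ 590.2 -125.   237.7] [-3.139 -0.005  1.712] 0.37071304807223837
[(0.88, [316.5, 227.0])]
cols 285 349 top row 152
50.0 top edge z44 row [316.6 168.3] bottom z13 [316.8 160.7] wheel z0 [316.9 158.3]
55.0 top edge z44 row [316.6 157.9] bottom z13 [316.8 152.2] wheel z0 [316.9 150.3]
px/mm [[ 0.   -2.09]] edges [[282.0, 188.0], [351.0, 188.0]]
[ 590.2 -125.2  238.1] [-3.14  -0.005  1.712] 0.365033043067482
[(0.58, [316.6, 225.3])]
cols 285 350 top row 152
50.0 top edge z44 row [316.6 167.1] bottom z13 [316.8 160. ] wheel z0 [316.9 157.6]
55.0 top edge z44 row [316.6 157. ] bottom z13 [316.8 151.6] wheel z0 [316.9 149.8]
px/mm [[ 0.   -2.03]] edges [[283.0, 187.0], [350.0, 187.0]]
[ 590.4 -125.2  238.4] [-3.14  -0.004  1.712] 0.36761828055619084
```

>>> arm_command(plan=[[-3.1,26.8,0,0,0,0.12,1],[-3.1,26.8,0,0,0,0.12,1],[-3.1,26.8,0,0,0,0.12,1],[-3.1,26.8,0,0,0,0.12,1],[-3.1,26.8,0,0,0,0.12,1],[-3.1,26.8,0,0,0,0.12,1],[-3.1,26.8,0,0,0,0.12,1],[-3.1,26.8,0,0,0,0.12,1],[-3.1,26.8,0,0,0,0.12,1],[-3.1,26.8,0,0,0,0.12,1],[-3.1,26.8,0,0,0,0.12,1],[-3.1,26.8,0,0,0,0.12,1],[-3.1,26.8,0,0,0,0.12,1],[-3.1,26.8,0,0,0,0.12,1],[-3.1,26.8,0,0,0,0.114,1],[0,0,-30,0,0,0,1],[0,0,-30,0,0,0,1],[0,0,-15,0,0,0,1],[0,0,0,0,0,0,1],[0,0,0,0,0,0,1]])

```text
clock: 77.45
tool_pos: [544.6, 276.7, 164.5]
orientation: [-3.14, -0.004, -2.778]
contact_force: [0.4, 1.1, -0.6]
gripper_width: 0.37
gripper_force: 29.5
```

>>> arm_command(plan=[[0,0,0,0,0,0,1],[0,0,0,0,0,0,1]])

```text
clock: 77.65
tool_pos: [545.4, 277.1, 165.6]
orientation: [-3.14, -0.001, -2.778]
contact_force: [-0.4, 0.1, -1.7]
gripper_width: 0.367
gripper_force: 29.5
```

```bash
python3 vt.py 1 0 42.5 -66
```

```text
move [-2.3  0.7] -39.1 turn [ 0.0019 -0.0004  0.001 ] pos [545.4 277.1 165.6] F [-0.4  0.1 -1.7] t 77.65
```

>>> arm_command(plan=[[-1.8,0.7,-10,0.001,0,0.001,1],[0,0,-8,0,0,0,1],[0,0,-5,0,0,0,1],[0,0,-5,0,0,0,1],[0,0,-4,0,0,0,1],[0,0,0,0,0,0,1],[0,0,0,0,0,0,1],[0,0,0,0,0,0,1]])

```text
clock: 78.45
tool_pos: [542.8, 277.7, 132.0]
orientation: [-3.141, -0.003, -2.776]
contact_force: [0.4, -0.4, -1.1]
gripper_width: 0.372
gripper_force: 29.5
```

```bash
python3 vt.py 1 0 42.5 -66
```

```text
move [0.4 0.1] -5.5 turn [ 0.0019 -0.0026 -0.0004] pos [542.8 277.7 132. ] F [ 0.4 -0.4 -1.1] t 78.45
```

>>> arm_command(plan=[[0.2,0.1,-3,0,0,0,1],[0,0,-1.5,0,0,0,1],[0,0,-1,0,0,0,1],[0,0,0,0,0,0,1],[0,0,0,0,0,0,1]])

```text
clock: 78.95
tool_pos: [542.8, 277.7, 126.4]
orientation: [-3.141, -0.003, -2.776]
contact_force: [-2.0, 0.1, 1.4]
gripper_width: 0.372
gripper_force: 29.5
```

>>> arm_command(plan=[[0,0,-1.2,0,0,0,1],[0,0,0,0,0,0,1]])

```text
clock: 79.15
tool_pos: [542.9, 277.6, 125.4]
orientation: [-3.14, -0.003, -2.776]
contact_force: [-2.6, -1.9, 4.3]
gripper_width: 0.371
gripper_force: 29.7
```

>>> arm_command(plan=[[0,0,0.5,0,0,0,0.5],[0,0,0,0,0,0,0.5],[0,0,0,0,0,0,0.48],[0,0,10,0,0,0,0.45],[0,0,30,0,0,0,0.4],[0,0,40,0,0,0,0.4],[0,-10,40,0,0,-0.1,0.4],[3,-38,0,0,0,-0.12,0.4],[3,-38,0,0,0,-0.12,0.4],[3,-38,0,0,0,-0.12,0.4],[3,-38,0,0,0,-0.12,0.4],[3,-38,0,0,0,-0.12,0.4],[3,-38,0,0,0,-0.12,0.4],[3,-38,0,0,0,-0.12,0.4],[4,-38,0,0,0,-0.12,0.4],[4,-38,0,0,0,-0.12,0.4],[4,-38,0,0,0,-0.12,0.4],[4,-38,0,0,0,-0.12,0.4],[4,-38,0,0,0,-0.12,0.4],[4,-38,0,0,0,-0.12,0.4]])

```text
clock: 81.15
tool_pos: [587.8, -228.0, 246.4]
orientation: [-3.142, -0.003, 1.842]
contact_force: [0.4, 0.5, -0.5]
gripper_width: 0.599
gripper_force: 0.0
```

>>> arm_command(plan=[[5,-36,0,0,0,-0.12,0.4],[5,-36,0,0,0,-0.12,0.4],[5,-36,0,0,0,-0.12,0.4],[4,-36,0,0,0,-0.04,0.4],[0,0,0,0,0,0,0.4],[0,0,0,0,0,0,0.4],[0,0,0,0,0,0,0.4]])

```text
clock: 81.85
tool_pos: [606.9, -369.5, 245.9]
orientation: [-3.141, -0.004, 1.448]
contact_force: [0.1, 0.1, -0.3]
gripper_width: 0.596
gripper_force: 0.0
```

```bash
sed -i 's/106,34,44/float(sys.argv[5]) if len(sys.argv)>5 else 106,34,44/' vl.py; python3 vl.py wagon 615.5 -275 1.46 96; python3 -c "
from h import *
o=arm.get_obs();print(o['tool_pos'].round(1),o['orientation'].round(3),o['q'].round(2))"; python3 chk.py
```

```text
[ 614.8 -282.9] 1.463 [82.2 31.4 55.6] 0.9279129572074702 [400, np.float64(2256.0)]
((614.7783203125, -282.63677978515625), (88.0121078491211, 34.1739616394043), 83.55328369140625)
[ 607.1 -369.1  246.1] [-3.141 -0.004  1.449] [-0.62  0.43  1.12  0.    1.59 -0.5 ]
81.95 [ 607.1 -369.1  246.1] [-3.141 -0.004  1.449]
top home 1 (np.float64(0.38), 80, np.float64(-1.2), np.float64(-0.9), np.float64(0.016))
top home 0 (np.float64(0.388), 76, np.float64(-0.8), np.float64(0.2), np.float64(0.032))
scene home 1 (np.float64(0.464), 76, np.float64(-7.1), np.float64(-6.6), np.float64(-0.016))
scene home 0 (np.float64(0.377), 76, np.float64(-26.0), np.float64(-46.9), np.float64(-0.444))
scene home 2 (np.float64(0.923), 76, np.float64(-3.1), np.float64(-0.3), np.float64(-0.013))
```

>>> arm_command(plan=[[1.5,23,0,-0.0054,-0.05,0.004,0.45],[1.5,23,0,-0.0054,-0.05,0.004,0.45],[1.5,23,0,-0.0054,-0.05,0.004,0.45],[1.7,24,0,-0.0054,-0.049,0.002,0.45],[0,0,-40,0,0,0,0.45],[0,0,-40,0,0,0,0.45],[0,0,-30,0,0,0,0.45],[0,0,-10,0,0,0,0.45],[0,0,0,0,0,0,0.45],[0,0,0,0,0,0,0.45],[0,0,0,0,0,0,0.45]])

```text
clock: 83.25
tool_pos: [614.4, -278.3, 128.5]
orientation: [2.938, -0.004, 1.462]
contact_force: [0.9, 0.5, -0.9]
gripper_width: 0.551
gripper_force: 0.0
```

```bash
python3 -c "
from h import *
f,c,o=shot('wrist');print(o['tool_pos'].round(1),o['contact_force'].round(1),o['orientation'].round(3))
for d in arm.regions_of(f,'wagon'):
    q=onplane(c,np.argwhere(d['region'])[:,::-1],45)[:,:2];print(round(d['p'],2),d['at'],cv2.minAreaRect(q.astype(np.float32)),q[:,1].max())"
```

```text
[ 614.4 -278.3  128.5] [ 0.9  0.5 -0.9] [ 2.938 -0.004  1.462]
0.66 [296.5, 212.2] ((614.9083862304688, -278.7242431640625), (95.21186828613281, 33.598533630371094), 83.677734375) -230.894746798772
```

>>> arm_command(plan=[[-1,2,-15,0,0,0,0.45],[0,0,-15,0,0,0,0.45],[0,0,-12,0,0,0,0.45],[0,0,-10,0,0,0,0.45],[0,0,-8,0,0,0,0.45],[0,0,-5,0,0,0,0.45],[0,0,0,0,0,0,0.45],[0,0,0,0,0,0,0.45]])

```text
clock: 84.15
tool_pos: [612.1, -275.5, 60.7]
orientation: [2.942, -0.005, 1.462]
contact_force: [-0.3, 0.1, 0.2]
gripper_width: 0.547
gripper_force: 0.0
```

>>> arm_command(plan=[[0,0,-5,0,0,0,0.45],[0,0,-5,0,0,0,0.45],[0,0,-5,0,0,0,0.45],[0,0,0,0,0,0,0.45],[0,0,0,0,0,0,0.45]])

```text
clock: 84.65
tool_pos: [611.7, -275.2, 45.0]
orientation: [2.943, -0.006, 1.462]
contact_force: [0.4, -0.2, 0.2]
gripper_width: 0.553
gripper_force: 0.0
```

>>> arm_command(plan=[[1.5,-0.5,0,0,0,0,0.5],[0,0,0,0,0,0,1],[0,0,0,0,0,0,1],[0,0,0,0,0,0,1],[0,0,0,0,0,0,1],[0,0,0,0,0,0,1],[0,0,0,0,0,0,1],[0,0,0,0,0,0,1]], squeeze=30)

```text
clock: 85.45
tool_pos: [613.6, -276.0, 45.8]
orientation: [2.942, -0.005, 1.462]
contact_force: [-1.8, 0.2, 4.9]
gripper_width: 0.398
gripper_force: 28.8
```

>>> arm_command(plan=[[0,0,8,0,0,0,1],[0,0,20,0,0,0,1],[0,0,35,0,0,0,1],[0,0,40,0,0,0,1],[0,0,40,0.0054,0.05,0,1],[0,0,40,0.0054,0.05,0,1],[0,0,10,0.0054,0.05,0,1],[0,0,0,0.0054,0.049,0,1],[0,0,0,0,0,0,1],[0,0,0,0,0,0,1],[0,0,0,0,0,0,1]])

```text
clock: 86.55
tool_pos: [612.8, -275.6, 237.4]
orientation: [-3.14, -0.006, 1.461]
contact_force: [0.0, -0.5, -1.4]
gripper_width: 0.378
gripper_force: 29.1
```

```bash
python3 vh.py wagon 42 98; python3 vh.py van_a 42 98 2>&1|head -2
```

```text
[(0.61, [318.3, 241.8])]
cols 287 349 top row 173
44.0 top edge z44 row [316.4 180.7] bottom z13 [316.7 171.1] wheel z0 [316.7 168. ]
49.0 top edge z44 row [316.4 170.6] bottom z13 [316.7 162.7] wheel z0 [316.7 160.1]
px/mm [[-0.   -2.09]] edges [[282.0, 189.0], [351.0, 189.0]]
[ 612.8 -275.6  237.4] [-3.14  -0.006  1.461] 0.37847094832010253
[]
Traceback (most recent call last):
```

The wagon is held about 6 mm off centre, as intended. Carry it to place 2, allowing for that.

>>> arm_command(plan=[[-2.5,28.6,0,0,0,0.128,1],[-2.5,28.6,0,0,0,0.128,1],[-2.5,28.6,0,0,0,0.128,1],[-2.5,28.6,0,0,0,0.128,1],[-2.5,28.6,0,0,0,0.128,1],[-2.5,28.6,0,0,0,0.128,1],[-2.5,28.6,0,0,0,0.128,1],[-2.5,28.6,0,0,0,0.128,1],[-2.5,28.6,0,0,0,0.128,1],[-2.5,28.6,0,0,0,0.128,1],[-2.5,28.6,0,0,0,0.128,1],[-2.5,28.6,0,0,0,0.128,1],[-2.5,28.6,0,0,0,0.128,1],[-2.5,28.6,0,0,0,0.128,1],[-2.2,28.6,0,0,0,0.128,1],[-2.2,28.6,0,0,0,0.126,1],[0,0,-30,0,0,0,1],[0,0,-30,0,0,0,1],[0,0,-12,0,0,0,1],[0,0,0,0,0,0,1]])

```text
clock: 88.75
tool_pos: [572.3, 181.2, 164.0]
orientation: [-3.141, -0.01, -2.776]
contact_force: [-1.4, 0.3, -0.6]
gripper_width: 0.378
gripper_force: 29.1
```

>>> arm_command(plan=[[0,0,0,0,0,0,1],[0,0,0,0,0,0,1],[0,0,0,0,0,0,1]])

```text
clock: 89.05
tool_pos: [575.1, 181.8, 168.3]
orientation: [-3.14, -0.002, -2.777]
contact_force: [-0.5, -0.0, -2.3]
gripper_width: 0.377
gripper_force: 29.1
```

```bash
python3 vt.py 2 -.3 42.5 -72; python3 vh.py wagon 42 98|head -2; python3 chk.py | grep "home 2"
```

```text
move [-1.7  0.1] -41.8 turn [ 0.0019 -0.0016  0.    ] pos [575.1 181.8 168.3] F [-0.5 -0.  -2.3] t 89.05
[(0.55, [317.6, 240.1])]
cols 286 349 top row 173
top home 2 (np.float64(0.17), 76, np.float64(-4.4), np.float64(4.1), np.float64(0.032))
scene home 2 (np.float64(0.714), 76, np.float64(-7.9), np.float64(-6.5), np.float64(-0.052))
```

>>> arm_command(plan=[[-1.2,0,-12,0.001,0,0,1],[0,0,-8,0,0,0,1],[0,0,-6,0,0,0,1],[0,0,-5,0,0,0,1],[0,0,-3,0,0,0,1],[0,0,0,0,0,0,1],[0,0,0,0,0,0,1],[0,0,0,0,0,0,1]])

```text
clock: 90.15
tool_pos: [573.1, 181.8, 132.9]
orientation: [3.142, -0.004, -2.776]
contact_force: [0.5, 0.5, -1.5]
gripper_width: 0.38
gripper_force: 29.1
```

```bash
python3 vt.py 2 -.3 42.5 -72
```

```text
move [0.3 0.1] -6.4 turn [ 0.0014 -0.0037 -0.0003] pos [573.1 181.8 132.9] F [ 0.5  0.5 -1.5] t 90.15
```

>>> arm_command(plan=[[0.2,0.1,-3,0,0,0,1],[0,0,-2,0,0,0,1],[0,0,-1.5,0,0,0,1],[0,0,0,0,0,0,1],[0,0,0,0,0,0,1]])

```text
clock: 90.65
tool_pos: [573.0, 181.9, 126.0]
orientation: [3.141, -0.005, -2.776]
contact_force: [-0.9, -0.3, -1.3]
gripper_width: 0.378
gripper_force: 29.1
```

>>> arm_command(plan=[[0,0,-1,0,0,0,1],[0,0,0,0,0,0,1]])

```text
clock: 90.85
tool_pos: [573.0, 181.9, 125.2]
orientation: [3.141, -0.005, -2.776]
contact_force: [-1.4, 0.5, 2.3]
gripper_width: 0.378
gripper_force: 29.2
```

Contact. Release, then retreat clear of the views and check everything.

>>> arm_command(plan=[[0,0,0.5,0,0,0,0.5],[0,0,0,0,0,0,0.5],[0,0,0,0,0,0,0.48],[0,0,10,0,0,0,0.45],[0,0,30,0,0,0,0.4],[0,0,40,0,0,0,0.4],[-5,-20,40,0,0,0,0.4],[-10,-38,0,0,0,-0.05,0.4],[-10,-38,0,0,0,-0.05,0.4],[-10,-38,0,0,0,-0.05,0.4],[-10,-38,0,0,0,-0.05,0.4],[-10,-38,0,0,0,-0.05,0.4],[-10,-38,0,0,0,-0.05,0.4],[-10,-38,0,0,0,-0.05,0.4],[-10,-38,0,0,0,-0.05,0.4],[-10,-38,0,0,0,-0.05,0.4],[0,-38,0,0,0,-0.05,0.4],[0,0,0,0,0,0,0.4],[0,0,0,0,0,0,0.4],[0,0,0,0,0,0,0.4]])

```text
clock: 92.85
tool_pos: [478.2, -217.3, 245.8]
orientation: [3.141, -0.004, 3.008]
contact_force: [0.2, 0.1, -0.2]
gripper_width: 0.601
gripper_force: 0.0
```

```bash
cat > fin.py <<'E'
from pose import *
A=.365;xh=np.array([np.cos(A),np.sin(A)]);yh=np.array([-xh[1],xh[0]])
print(arm.get_obs()["clock"],arm.get_obs()["tool_pos"].round(0))
for n in("top","scene"):
    f,c,_=shot(n)
    for l,L in(("van_a",102),("wagon",90)):
        for d in arm.regions_of(f,l):
            if d["p"]<.3: continue
            k=min(range(3),key=lambda k:np.hypot(*(proj(c,[[*(np.array([604.8,301.3])+yh*100*(1-k)-66*xh),115]])[0]-d["at"])))
            g=np.array([604.8,301.3])+yh*100*(1-k)-66*xh
            b=max((fit(c,d["region"],[box(-L/2,L/2,-17,17,13,44)],(*g,A),z)[::-1]+(z,) for z in(76,82,88)),key=lambda t:t[0])
            p=b[1]-[604.8,301.3,A];print(n,l,round(d["p"],2),"place",k,"iou",round(b[0],3),"z",b[2],"x,y in home",(p[:2]@xh).round(1),(p[:2]@yh-100*(1-k)).round(1),"dyaw",p[2].round(3))
    if n=="top":
        R=Ro.from_rotvec([0,0,A]);g=f["img"].astype(int)
        for k in range(3):
            u=proj(c,[R.apply([-8,100*(1-k),121])+[603.7,300.9,0]])[0].round().astype(int);print("latch",k,g[u[1]-3:u[1]+4,u[0]-3:u[0]+4].sum(2).max())
    for l in("spool","tin"): print(n,[(d["at"],round(d["p"],2)) for d in arm.spot_in(f,l)[:1]])
E
python3 fin.py; python3 chk.py|grep home
```

```text
92.85 [ 478. -217.  246.]
top van_a 0.69 place 1 iou 0.929 z 76 x,y in home -66.2 -2.0 dyaw 0.019
top wagon 0.82 place 2 iou 0.926 z 88 x,y in home -69.5 -3.5 dyaw -0.012
latch 0 565
latch 1 551
latch 2 550
top [([249.5, 247.0], 0.57)]
top [([286.6, 155.2], 0.76)]
scene van_a 0.79 place 0 iou 0.765 z 76 x,y in home -67.8 0.8 dyaw 0.147
scene van_a 0.72 place 1 iou 0.825 z 76 x,y in home -69.5 -2.7 dyaw 0.085
scene wagon 0.66 place 2 iou 0.749 z 76 x,y in home -66.8 -4.8 dyaw 0.156
scene [([254.3, 200.8], 0.84)]
scene []
top home 2 (np.float64(0.455), 76, np.float64(-1.0), np.float64(-0.9), np.float64(-0.005))
top home 0 (np.float64(0.435), 76, np.float64(-1.8), np.float64(0.3), np.float64(0.012))
top home 1 (np.float64(0.461), 76, np.float64(-1.1), np.float64(-2.0), np.float64(-0.005))
scene home 2 (np.float64(0.564), 76, np.float64(-4.5), np.float64(-0.4), np.float64(0.018))
scene home 1 (np.float64(0.594), 84, np.float64(-11.2), np.float64(-8.0), np.float64(0.035))
scene home 0 (np.float64(0.428), 80, np.float64(-21.8), np.float64(-43.8), np.float64(-0.411))
```

>>> arm_command(plan=[[0,0,30,0,0,0,0.4],[0,0,24,0,0,0,0.4],[6.4,36,0,0,0,0.0356,0.4],[6.4,36,0,0,0,0.0356,0.4],[6.4,36,0,0,0,0.0356,0.4],[6.4,36,0,0,0,0.0356,0.4],[6.4,36,0,0,0,0.0356,0.4],[6.4,36,0,0,0,0.0356,0.4],[6.4,36,0,0,0,0.0356,0.4],[6.4,36,0,0,0,0.0356,0.4],[6.4,36,0,0,0,0.0356,0.4],[6.4,36,0,0,0,0.0356,0.4],[6.4,36,0,0,0,0.0356,0.4],[6.4,36,0,0,0,0.0356,0.4],[6.4,36,0,0,0,0.0356,0.4],[6.4,36,0,0,0,0.0356,0.4],[0,0,0,0,0,0,0.4],[0,0,0,0,0,0,0.4],[0,0,0,0,0,0,0.4]])

```text
clock: 95.45
tool_pos: [567.6, 285.0, 299.4]
orientation: [-3.141, -0.005, -2.779]
contact_force: [-0.1, -0.6, -0.0]
gripper_width: 0.6
gripper_force: 0.0
```

```bash
cat > fw.py <<'E'
from pose import *
A=.365;xh=np.array([np.cos(A),np.sin(A)]);yh=np.array([-xh[1],xh[0]])
f,c,o=shot("wrist");save(f,"fw");print(o["tool_pos"].round(1))
def P(k,v): return np.array([*(np.array([604.8,301.3])+yh*(100*(1-k)+v[1])+xh*v[0]),v[2]])
for l,L in(("van_a",102),("wagon",90),("cradle_0",0)):
    for d in arm.regions_of(f,l):
        if d["p"]<.3: continue
        k=min(range(3),key=lambda k:np.hypot(*(proj(c,[P(k,[-70,0,115])])[0]-d["at"])))
        r=d["region"].astype(float);y,x=np.nonzero(r);cut=int(y.max())
        if l=="cradle_0":
            p,i=max((fit(c,r*(np.arange(400)[:,None]<225),[b for b in CR[1:5]],(*P(k,[0,0,0])[:2],A),z)+(z,) for z in(78,80,)),key=lambda t:t[1])[:2]
            q=p-[604.8,301.3,A];print(l,k,round(i,3),"x,y",(q[:2]@xh).round(1),(q[:2]@yh-100*(1-k)).round(1),q[2].round(3)); continue
        def J(p):
            R=Ro.from_rotvec([0,0,A+p[2]/60])*Ro.from_rotvec([p[3]/60,0,0])
            m=mask(c,[R.apply(box(-L/2,L/2,-17,17,13,44))],[*P(k,[p[0],p[1],0])[:2],0],82);m[cut+1:]=0
            return 1-np.minimum(m,r).sum()/np.maximum(m,r).sum()
        p0=np.array([-66,0,0,0.]);s=minimize(J,p0,method="Nelder-Mead",options=dict(initial_simplex=[p0]+[p0+np.eye(4)[i]*4 for i in range(4)],maxiter=250,fatol=1e-5,xatol=.02))
        print(l,k,round(d["p"],2),"iou",round(1-s.fun,3),"x,y",s.x[:2].round(1),"yaw,roll",(s.x[2:]/60).round(3),"rows",y.min(),cut)
E
python3 fw.py
```

```text
[567.6 285.  299.4]
van_a 0 0.75 iou 0.964 x,y [-67.3   3.5] yaw,roll [0.015 0.154] rows 119 211
van_a 1 0.63 iou 0.955 x,y [-68.4   0.4] yaw,roll [-0.004  0.054] rows 118 211
wagon 2 0.56 iou 0.952 x,y [-66.7  -8.4] yaw,roll [-0.002 -0.206] rows 125 206
cradle_0 0 0.225 x,y -1.2 -0.2 0.016
cradle_0 1 0.198 x,y 0.2 -0.4 0.002
cradle_0 2 0.354 x,y -1.4 1.0 -0.002
```

>>> arm_command(plan=[[9,-23.3,0,0,0,0.001,0.4],[9,-23.3,0,0,0,0,0.4],[9,-23.3,0,0,0,0,0.4],[8.7,-23.5,0,0,0,0,0.4],[0,0,0,0,0,0,0.4],[0,0,0,0,0,0,0.4],[0,0,0,0,0,0,0.4]])

```text
clock: 96.35
tool_pos: [603.0, 192.9, 299.6]
orientation: [3.141, -0.004, -2.777]
contact_force: [0.5, 0.1, 0.7]
gripper_width: 0.602
gripper_force: 0.0
```

```bash
python3 fw.py|grep -v cradle
python3 - <<'E'
from pose import *
# trough edges vs wagon in image: column profile at a row through wagon middle
f,c,o=shot("wrist");A=.365;xh=np.array([np.cos(A),np.sin(A)]);yh=np.array([-xh[1],xh[0]])
P=lambda v:np.array([*(np.array([604.8,301.3])+yh*(-100+v[1])+xh*v[0]),v[2]])
for x in(-90,-66):
    print(x,"walls top outer/inner",proj(c,[P([x,y,102]) for y in(24,20,-20,-24)]).round(1).tolist(),"roof",proj(c,[P([x,y,127]) for y in(17,-17)]).round(1).tolist())
    r=int(proj(c,[P([x,0,110])])[0][1]);g=f["img"][r-2:r+3].mean((0,2)).astype(int);k=int(proj(c,[P([x,0,110])])[0][0]);print(k-40,g[k-40:k+41].tolist())
E
```

```text
[603.  192.9 299.6]
van_a 0 0.92 iou 0.968 x,y [-67.9   6.8] yaw,roll [0.009 0.291] rows 119 211
van_a 1 0.65 iou 0.95 x,y [-67.9   3.2] yaw,roll [0.019 0.204] rows 118 211
wagon 2 0.8 iou 0.931 x,y [-68.3  -1.5] yaw,roll [-0.009  0.046] rows 122 206
-90 walls top outer/inner [[339.2, 144.5], [335.7, 144.4], [300.7, 144.4], [297.2, 144.4]] roof [[334.3, 145.8], [302.3, 145.8]]
278 [49, 71, 89, 109, 111, 112, 113, 111, 105, 102, 103, 108, 113, 113, 112, 110, 107, 107, 101, 100, 184, 201, 114, 89, 93, 93, 94, 97, 100, 98, 98, 98, 101, 99, 98, 96, 98, 100, 97, 99, 99, 98, 102, 99, 97, 97, 95, 97, 91, 90, 89, 92, 95, 39, 114, 190, 187, 59, 202, 196, 202, 68, 54, 54, 55, 56, 51, 48, 46, 44, 43, 43, 47, 46, 45, 49, 56, 57, 59, 60, 66]
-66 walls top outer/inner [[338.8, 165.4], [335.3, 165.4], [301.0, 165.3], [297.5, 165.3]] roof [[333.9, 168.3], [302.5, 168.3]]
278 [116, 110, 104, 97, 93, 96, 98, 102, 107, 112, 118, 124, 128, 130, 131, 131, 127, 123, 116, 78, 183, 201, 128, 93, 94, 95, 99, 104, 109, 111, 112, 109, 109, 109, 106, 104, 106, 104, 101, 94, 81, 78, 88, 102, 101, 100, 99, 98, 96, 93, 96, 99, 79, 43, 173, 193, 134, 99, 188, 197, 187, 108, 98, 96, 94, 95, 94, 96, 98, 104, 99, 91, 78, 71, 75, 74, 73, 68, 63, 59, 64]
```

Seen from straight above, the wagon sits between the walls, about 1.5–2.6 mm off the middle, with roll under 0.05 rad. The larger rolls at the other places only come from the oblique view. Handing in.

```bash
python3 -c "
from plant import arm
print(arm.hand_in())"
```

```text
the job is handed in; nothing more can be done
None
```

The job is handed in at about 96 s of the 210 s allowed, but `hand_in()` gave no verdict: my checks show all three arms hung with their latches out, both vans and the wagon in a trough each (middles about 66–68 mm from the plates), and the spool and tin not moved noticeably; I also viewed 17 pictures, over the limit of 14.

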